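# Mark, seat and read a depth gauge at the engraver's vise

### The arm

A 7-joint arm with a two-finger parallel gripper is mounted at the origin on the work surface. World frame = base frame: x ahead of the robot, y to its left, z up, the work surface at z = 0. Lengths are in mm, angles in rad, forces in N, time in s.
With the tool pointing down it reaches from about 425 to 950 mm from the base axis. Payload 4.7 kg.
Tool frame: the origin (TCP) lies between the finger pads; the fingertips stand 11 mm ahead of it and the grasp point (between the pads) lies 8 mm behind it (ctrl.tips_ahead is the distance from the TCP to the fingertips, in mm); y points along the fingers, z is the direction in which the jaws open and shut, and the axes are right-handed (so a half turn about y gives the same grasp; the last joint's range is limited). The gripper opens to 85 mm and grips with 20 to 120 N. Pads are 22 mm wide; open, the fingers measure 114 mm over their backs; the gripper's body (76 mm by 85 mm) begins 54 mm behind the grasp point. The pads swing forward as they close: fully open they stand 13 mm farther back than shut.
Start: joints at [-1.355, 0.469, -0.049, 1.532, 0.024, 1.141, -0.082], TCP at [163.551, 654.906, 210.335] pointing down, gripper open.
Joint ranges: [-2.59, 2.59], [-0.33, 1.99], [-1.39, 1.29], [0.1, 2.45], [-1.04, 4.18], [0.21, 1.99], [-2.66, 2.66]. Speed limits (rad/s): [2.57, 2.57, 3.14, 3.14, 3.14, 3.14, 3.14].

### API

Orientations are given as a unit quaternion [w, x, y, z].
In Python, from plant import ctrl, eyes, search_frame, masks_of, pinpoint gives the robot as it stands. The module is installed in compiled form; this text tells all that it offers.
- The arm moves only by the shell command python3 -m handwheel 'ROWS' [FORCE]. ROWS is JSON, a list that holds one entry, the list of rows, each a list of 7 numbers: the shift along the tool's x, y, z in mm, then the turn, a rotation vector about the tool's x, y, z in degrees, then the gripper command: -1 is fully open, 1 is shut, values between are in proportion. A call has exactly 8 rows; each row shifts and turns the commanded pose from where the row before left it, along the tool's axes as they then stand; what a row does not reach is not made up. A row lasts 1/10 s, in which the tool goes at most 50 mm and 8.59 degrees, less where a joint would pass 70% of its speed; a pose out of reach is approached as far as the arm can. A call is refused whole if a number of a shift passes 50 or a number of a turn 8.59, either way. A call with a gripper value outside its range is refused whole. The fingers move at their own pace and stop on an object; FORCE is the grip in N (left out, the last holds). Time passes only in rows, so rows that do not move let the fingers close, or fill a call up. It gives the time, the measured TCP pose, the force and the opening at its end, in the units of the state.
- ctrl.observe(): the state, without advancing time (a new reading comes with each control period).
- eyes.grab_frame(name): name is "side" or "top" or "wrist"; returns the picture (400x640x3 uint8, red, green, blue); there is no depth.
- eyes.camera_params(name): a dict with "fx", "fy", "cx", "cy" (pixels), "eye" and "rotation" of the camera in the world; the wrist camera has in their place "T_tool_cam" (4x4, takes a point from camera to tool coordinates, whose origin is the TCP and whose axes are the tool frame's). Camera axes: x right, y down, z forward; pixel columns grow to the right and rows downward; lengths in mm; the calibration is good to about 2 mm. A picture is of the moment at which its call begins: read the wrist's pose just before it. camera_params takes no time and is no camera call.
- ctrl.finish_job(): hands the job in, once; it reports no verdict.
Trained networks look in the newest picture that a camera, given by its name, has taken for a name from the list of things; names that differ only in an ending like _2 or _b are one class to them, and where a whole thing is asked for, a point or a joint stands for the part that bears it (a point fixed in the world has none). Each returns a list of dicts, best first, with "conf" (0 to 1); they miss things now and then, are a little off and sometimes report something else, mostly with a low value. They report only what shows in the picture. A call takes as long as a camera call.
- search_frame(camera, thing): "xyz" ([x, y, z] in mm, in world coordinates, good to about 4 mm: the middle of the surface that is visible of it).
- masks_of(camera, thing): "mask" (400x640 bool, what is visible of it).
- pinpoint(camera, thing): "xyz" ([x, y, z] in mm, in world coordinates, good to about 4 mm: a listed point, or the origin of a listed thing).
The state is a dict: "time": time; "joint_positions": joint angles; "joint_velocities": joint speeds; "effort": joint torques, N m; "tool_pos": TCP position; "tool_rot": TCP orientation; "force": force on the tool from outside, world axes, zero at the start; "torque": the same for the moment, N m; "finger_gap": finger opening in mm.
Only numpy, scipy, OpenCV 4.12 (cv2) and the standard library are available. Lean on these libraries where they do the work, as an engineer would, in place of code of your own. Each camera call takes 0.05 s, during which the arm holds its last target.

### The job

Take the depth gauge from its rest by the handle, dip its tip into the small cup so that it presses the sprung cake of marking wax down a little, then push the rod into the sloping guide tube in the ball vise until the collar stops on the tube's mouth, and draw it right out again. Finish still holding the gauge, level and still, with its tip about two centimetres above the point of the brass pointer in front of the lens and touching nothing but the gripper. Leave the tool cup, tray, mallet and screwdriver where they are.

Things in the scene. Friction and masses are not known exactly. Their poses are not given: they have to be found in the camera images.
- gauge: Depth gauge, about 120 g: aluminium handle 110 long, 16 x 16 mm, steel collar 30 mm across, 10 thick, steel rod 7 mm thick, 60 long, round tip. Origin: handle centre, 48 mm above the table at the start. x axis along the gauge, AWAY from the tip: handle x = -55 to 55, collar -65 to -55, tip -125. Starts level in its rest, tip roughly towards the robot. Balances near the handle's collar end
- gauge_tip (a point): the extreme end of the gauge's rod (gauge frame x = -125 mm), axes as the gauge
- collar_face (a point): centre of the collar's face that looks to the tip (gauge frame x = -65 mm), axes as the gauge
- rest: Fixed wooden rest under the gauge: foot 130 x 70 x 10 mm, two notched uprights 12 mm thick at x = +-43 mm, 50 high, 44 wide; the handle lies 10 mm deep in their open tops. Between them 70 mm of the handle is free for fingers, with 30 mm of air below. Origin: underside centre; x axis along the gauge
- cup: fixed small round open steel cup, upright, 68 mm in diameter, wall 3 mm, rim 30 mm above the table; origin: underside centre. A dark wax cake fills it up to 22 mm above the table
- wax_top (a point): centre of the top of the wax cake in the cup, 58 mm in diameter, 22 mm above the table when not pressed, 8 mm below the rim
- wax (a joint): how far the cake is pressed down (m): 0 at rest, at most 0.007; spring of 400 N/m with about 0.6 N preload. Counts as marked from 0.001 with the tip within 20 mm of the cake's middle
- vise: fixed ball vise: black foot 120 mm in diameter, 34 mm high, dark steel ball of 90 mm diameter on it, top 100 mm above the table, jaws above it clamping the guide tube. Origin: underside centre, z up
- guide_tube: Fixed steel guide tube in the vise jaws. Origin: centre of its open mouth, 128 mm above the table. x axis: bore axis, pointing OUT of the mouth, away from the robot and 25 degrees upward. Bore 11 mm, 75 long, open-ended; its last 12 mm flare to 22 mm inside, 29 outside, so the collar stops on the rim with the tip 60 mm inside. Jaws (60 mm wide) start 20 mm behind the mouth
- reader: fixed reading stand: dark steel foot 80 x 170 x 12 mm (x, y), brass pointer post at y = -55 mm, an upright round lens of 74 mm diameter facing -y at y = +55 mm, its centre 100 mm above the table. Origin: underside centre
- pointer (a point): the upper point of the brass pointer post (12 mm thick at its foot), 70 mm above the table, 105 mm in front of the lens
- tool_cup: bystander: loose steel cup, 72 mm in diameter, 100 mm high, with hand tools standing in it up to 175 mm; origin underside centre
- parts_tray: bystander: loose white tray 90 x 130 x 32 mm; origin underside centre
- mallet: bystander: loose wooden mallet lying on the table
- driver: bystander: loose screwdriver lying on the table

How it is judged (in metres and radians):
On the way, in this order (a step that is already met when the one before it is completed fails the run):
1. the tip is dipped in the cup and presses the wax cake down by 1 mm or more, tip within 20 mm of the cake's middle (value of joint wax above 0.001 m and horizontal distance between gauge_tip and wax_top below 0.02 m and height (world z) of gauge_tip below 0.026 m and contact force between gauge and cup above 0.3 N), for 0.1 s.
2. the rod is in the guide tube up to the collar: collar face within 3 mm of the mouth along the axis and 6 mm across, gauge in line with the tube within 0.12 rad (x of collar_face in the frame of guide_tube below 0.003 m and distance between collar_face and guide_tube below 0.006 m and x of gauge_tip in the frame of guide_tube below -0.054 m and angle between the x axis of gauge and the x axis of guide_tube, either way round below 0.12 rad), for 0.2 s.
3. the rod is drawn right out: tip 15 mm or more out of the mouth (x of gauge_tip in the frame of guide_tube above 0.015 m), for 0.1 s.
At the end, for the whole second after the job is handed in: The gripper still holds the gauge, at rest (under 20 mm/s), level within 8 degrees, its tip within 20 mm sideways of the pointer's point and 5 to 45 mm above it, touching no stand, cup, vise or rest; bystanders within 30 mm of their starts (horizontal distance between gauge_tip and pointer below 0.02 m and z of gauge_tip in the frame of reader between 0.075 and 0.115 m and angle between gauge's own x axis and vertical between 1.4308 and 1.7108 rad and contact force between the fingers and gauge above 2 N and contact force between gauge and reader below 0.1 N and contact force between gauge and rest below 0.1 N and contact force between gauge and cup below 0.1 N and contact force between gauge and vise below 0.1 N and linear speed of gauge below 0.02 m/s and distance of each of tool_cup, parts_tray, mallet, driver from where it was at the start of the episode below 0.03 m); the arm keeps its last pose, push and grip.
It fails at once if a bystander (tool_cup) is pushed more than 30 mm (distance of tool_cup from where it was at the start of the episode above 0.03 m).
It fails at once if a bystander (parts_tray) is pushed more than 30 mm (distance of parts_tray from where it was at the start of the episode above 0.03 m).
It fails at once if a bystander (mallet) is pushed more than 30 mm (distance of mallet from where it was at the start of the episode above 0.03 m).
It fails at once if a bystander (driver) is pushed more than 30 mm (distance of driver from where it was at the start of the episode above 0.03 m).
It also fails if it takes over 50 s, if anything falls off the work surface, if the arm or the gripper's body presses on something with over 40 N, if the wrist force passes 120 N, or if a joint passes its speed limit or range.

## Working session

There is one attempt and no reset: what is moved stays moved. The work goes in short steps, Python scripts to look and compute and a shell command to move; the robot and the scene stay as the last step left them, time stands still between calls to the robot, and variables do not carry over. Pictures are saved under pics/ and viewed, and the job is handed in when it is done.

```bash
mkdir -p pics; ls
python3 - <<'E'
from plant import ctrl, eyes, search_frame, masks_of, pinpoint
import cv2
s=ctrl.observe()
for k,v in s.items(): print(k,v)
print(ctrl.tips_ahead)
for c in ["side","top","wrist"]:
    im=eyes.grab_frame(c); cv2.imwrite(f"pics/{c}0.png",im[:,:,::-1])
    print(c,eyes.camera_params(c))
E
```

```text
pics
time 0.0
joint_positions [-1.35488736  0.46949098 -0.04859282  1.53370877  0.02410989  1.14101364
 -0.08234962]
joint_velocities [-5.61943581e-04  8.56112293e-04  1.23106273e-03 -4.33637371e-05
  9.06658351e-04 -1.82242113e-03  4.10953453e-04]
effort [ 6.57664191e-05 -5.10298026e+01 -4.66712401e-02 -2.37711471e+01
  1.07161200e-02  7.47079554e-03  6.25415197e-06]
tool_pos [163.44144732 654.25403782 209.22179223]
tool_rot [-0.70109807  0.70253218 -0.08640008  0.08628479]
force [ 0.18525677 -0.44268984 -0.65368185]
torque [ 0.01958541 -0.00613307  0.00706117]
finger_gap 85.50737023766415
11.0
side {'fx': 390.0517577753383, 'fy': 390.0517577753383, 'cx': 317.36245116452346, 'cy': 195.28601934228666, 'eye': array([ 141.99145044, -691.87168785,  580.27341519]), 'rotation': array([-0.47443186,  0.8446201 , -0.21037136,  0.13143513])}
top {'fx': 432.12497430299106, 'fy': 432.12497430299106, 'cx': 323.0252944082007, 'cy': 199.92134751791465, 'eye': array([ 411.22525894,  -11.64681439, 1248.37408743]), 'rotation': array([ 0.03998997, -0.69799272,  0.71453589, -0.02540533])}
wrist {'fx': 321.16684572776046, 'fy': 321.16684572776046, 'cx': 313.33399981742696, 'cy': 200.08819512431614, 'T_tool_cam': array([[ 1.85846641e-04,  9.44916940e-01,  3.27310162e-01,
        -8.51092096e+01],
       [-1.57280512e-04, -3.27310136e-01,  9.44916954e-01,
        -1.63640350e+02],
       [ 9.99999970e-01, -2.27089152e-04,  8.77875313e-05,
        -3.13622811e-01],
       [ 0.00000000e+00,  0.00000000e+00,  0.00000000e+00,
         1.00000000e+00]])}
```

View pics/side0.png

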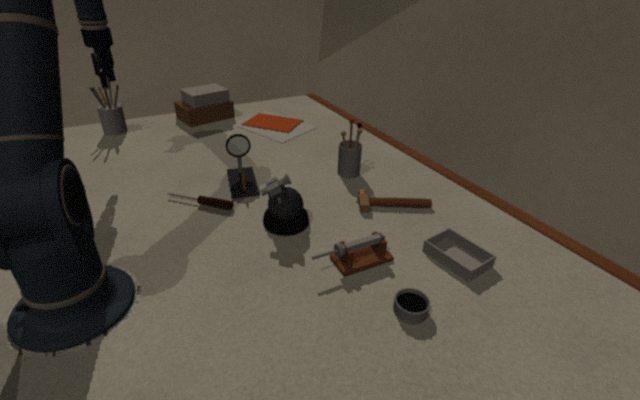

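View pics/top0.png

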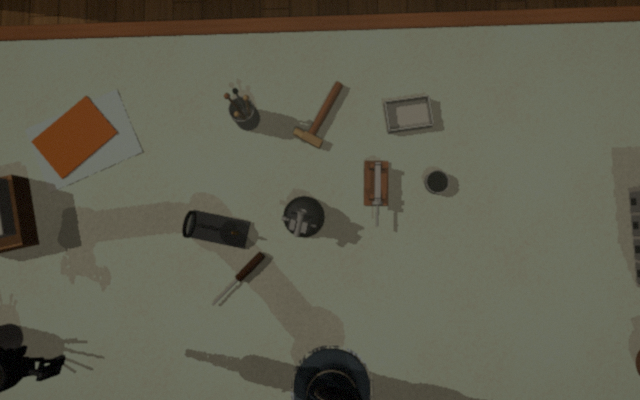

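View pics/wrist0.png

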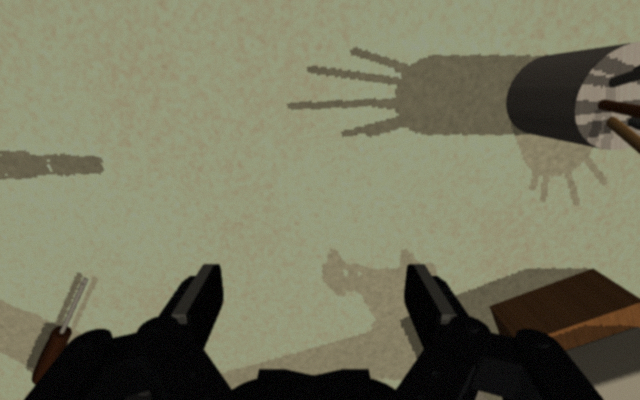

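Run:
```python
from plant import ctrl, eyes, search_frame, masks_of, pinpoint
import numpy as np
for t in ["gauge","gauge_tip","collar_face","rest","cup","wax_top","vise","guide_tube","reader","pointer","tool_cup","parts_tray","mallet","driver"]:
    for c in ["top","side"]:
        r=pinpoint(c,t)
        print(t,c,[(np.round(d["xyz"],1).tolist(),round(d["conf"],2)) for d in r[:2]])
```

```text
gauge top [([564.2, -138.2, 48.5], 0.81)]
gauge side [([572.1, -136.1, 51.5], 0.75)]
gauge_tip top [([445.1, -135.1, 45.4], 0.51)]
gauge_tip side [([564.6, -315.1, -5.1], 0.66)]
collar_face top [([502.9, -135.0, 49.2], 0.53)]
collar_face side [([504.4, -138.0, 45.4], 0.73)]
rest top [([504.5, -134.1, 45.5], 0.45)]
rest side [([568.4, -139.6, -2.6], 0.91), ([448.4, 312.9, 2.2], 0.71)]
cup top [([570.8, -312.0, -0.0], 0.58), ([302.4, 260.8, 0.8], 0.53)]
cup side [([567.8, -317.1, -3.4], 0.96)]
wax_top top [([568.2, -315.5, 19.4], 0.56)]
wax_top side [([565.7, -309.8, 21.1], 0.94), ([568.2, -312.7, -2.2], 0.24)]
vise top [([479.2, 71.2, -2.2], 0.83)]
vise side [([481.5, 69.7, -1.3], 0.8), ([781.7, 5.7, -0.3], 0.61)]
guide_tube top [([488.8, 66.8, 130.9], 0.55), ([572.1, -314.1, 18.9], 0.42)]
guide_tube side [([488.7, 70.1, 127.2], 0.87)]
reader top [([446.0, 313.2, 3.3], 0.75), ([773.8, 233.2, -4.5], 0.7)]
reader side [([448.3, 314.5, 2.7], 0.94)]
pointer top [([438.1, 258.6, 63.2], 0.55), ([304.1, 260.0, -1.7], 0.4)]
pointer side [([432.7, 262.2, 68.6], 0.63), ([479.1, 65.8, 2.5], 0.34)]
tool_cup top [([775.4, 229.2, -5.6], 0.81)]
tool_cup side [([769.2, 231.4, -0.8], 0.93), ([568.1, -312.3, 18.9], 0.51)]
parts_tray top [([766.7, -239.3, 1.7], 0.57)]
parts_tray side [([765.0, -240.6, -2.5], 0.83), ([446.0, -134.6, 48.7], 0.7)]
mallet top [([777.1, 5.6, 1.4], 0.63)]
mallet side [([781.8, 2.1, 1.6], 0.73)]
driver top [([306.7, 260.3, -0.0], 0.88), ([765.9, -241.3, -0.1], 0.53)]
driver side [([304.3, 258.0, -2.3], 0.63)]
```

The overview pictures match the network positions: in the top view the gauge is at about (377,185), the cup at (436,181), the vise at (302,216) and the reader at (217,229). Next I need the tube's heading, so I'll zoom in on it.

```bash
cat > h.py <<'E'
import numpy as np, cv2
from scipy.spatial.transform import Rotation as R
def rot(q): return R.from_quat([q[1],q[2],q[3],q[0]])
def project(cam,p,eyes,state=None):
    c=eyes.camera_params(cam); p=np.atleast_2d(np.array(p,float))
    if cam=="wrist":
        T=np.array(c["T_tool_cam"]); pt=rot(state["tool_rot"]).inv().apply(p-np.array(state["tool_pos"]))
        q=(pt-T[:3,3])@T[:3,:3]
    else:
        q=rot(c["rotation"]).inv().apply(p-c["eye"])
    return np.c_[c["fx"]*q[:,0]/q[:,2]+c["cx"],c["fy"]*q[:,1]/q[:,2]+c["cy"]]
E
python3 - <<'E'
from plant import eyes
from h import *
for c,(u,v) in {"top":(302,216),"side":(283,200)}.items():
    im=cv2.imread(f"pics/{c}0.png"); print(c,project(c,[[489,68,128],[489-68,68,96]],eyes).round(1).tolist(), project(c,[[568,-137,48]],eyes))
    cr=im[v-35:v+35,u-45:u+45]; cv2.imwrite(f"pics/{c}z.png",cv2.resize(np.clip(cr*1.8,0,255).astype('uint8'),None,fx=8,fy=8,interpolation=cv2.INTER_CUBIC))
E
```

```text
top [[301.1, 210.6], [302.4, 236.9]] [[375.93964615 182.55199519]]
side [[288.2, 177.5], [262.7, 195.3]] [[360.17880743 241.02928585]]
```

View pics/topz.png

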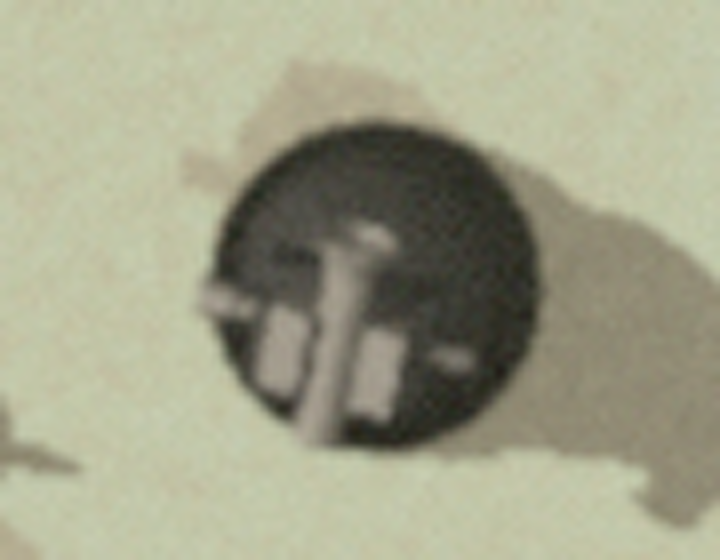

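View pics/sidez.png

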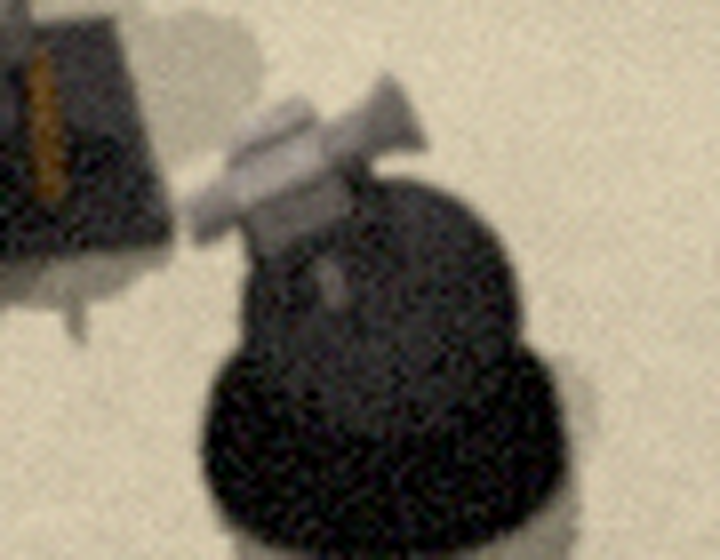

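Run:
```python
from plant import eyes
from h import *
from scipy.optimize import least_squares
def pts(p):
    a=np.radians(25);y=np.radians(p[2]); m=np.array([p[0],p[1],128]); d=np.array([np.cos(a)*np.cos(y),np.cos(a)*np.sin(y),np.sin(a)])
    return np.array([m,m-75*d])
ot=np.array([[302.,211.2],[296.75,235.0]]); os=np.array([[288.4,179.2],[263.8,192.8]])
f=lambda p:np.r_[(project("top",pts(p),eyes)-ot).ravel(),(project("side",pts(p),eyes)-os).ravel()]
r=least_squares(f,[489,68,0]); print(r.x,r.fun.round(1))
# gauge axis
T=project("top",[[568,-137,48],[445,-135,48],[443,-139,48],[621,-137,48]],eyes);print(T)
im=cv2.imread("pics/top0.png")[150:235,345:460]; cv2.imwrite("pics/gz.png",cv2.resize(np.clip(im*1.6,0,255).astype('uint8'),None,fx=6,fy=6,interpolation=cv2.INTER_CUBIC))
```

```text
[490.23329576  63.93929115 -15.29067803] [ 0.6 -1.1  0.4  0.6  1.  -1.1 -1.9 -0.6]
[[375.93964615 182.55199519]
 [376.71593364 226.65428812]
 [378.18916874 227.34467421]
 [375.30178177 163.81125257]]
```

View pics/gz.png

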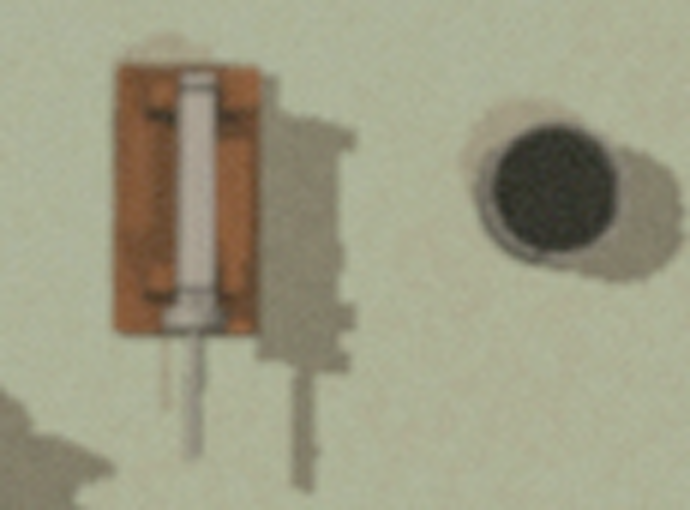

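```bash
cat >> h.py <<'E'
def toolrot(yaw,pitch=0,roll=0):
    """tool x = gauge x: heading yaw, raised by pitch (deg); tool y = down-ish"""
    base=R.from_matrix(np.array([[1,0,0],[0,0,1],[0,-1,0]],float))  # cols X,-Z,Y
    return R.from_euler('ZY',[yaw,-pitch],degrees=True)*base
def plan(p0,r0,p1,r1,n,dec=1):
    p=np.array(p0,float);r=r0;p1=np.array(p1,float)
    tot=(r0.inv()*r1); rows=[]
    for i in range(1,n+1):
        tp=np.array(p0)+(p1-np.array(p0))*i/n; tr=r0*R.from_rotvec(tot.as_rotvec()*i/n)
        d=np.round(r.inv().apply(tp-p),dec); w=np.round(np.degrees((r.inv()*tr).as_rotvec()),1)
        w=w+0.0; d=d+0.0
        rows.append(d.tolist()+w.tolist()); p=p+r.apply(d); r=r*R.from_rotvec(np.radians(w))
    for i in range(0,n,8):
        print("["+",\n".join(str([float(x) for x in q]) for q in rows[i:i+8])+"]")
    print("end",p.round(1),np.degrees((r.inv()*r1).magnitude()).round(2))
    return p,r
def st(s):
    r=rot(s["tool_rot"]); print("t",round(s["time"],2),"pos",np.round(s["tool_pos"],1),"x",r.as_matrix()[:,0].round(3),"y",r.as_matrix()[:,1].round(3),"F",np.round(s["force"],1),"gap",round(s["finger_gap"],1)); return np.array(s["tool_pos"]),r
E
python3 - <<'E'
from plant import ctrl
from h import *
p,r=st(ctrl.observe())
p1,r1=plan(p,r,[555,200,230],toolrot(-8),14)
plan(p1,r1,[560,-138,200],toolrot(-2),10)
E
```

```text
t 1.55 pos [163.5 654.9 210.3] x [ 0.97  -0.242 -0.   ] y [-0.  0. -1.] F [ 0.1  0.2 -0.7] gap 85.6
[[35.0, -1.4, -24.7, 0.0, -0.4, 0.0],
[34.8, -1.4, -25.0, 0.0, -0.5, 0.0],
[34.6, -1.4, -25.3, 0.0, -0.4, 0.0],
[34.5, -1.4, -25.6, 0.0, -0.4, 0.0],
[34.2, -1.4, -25.7, 0.0, -0.5, 0.0],
[34.1, -1.5, -26.1, 0.0, -0.4, 0.0],
[33.8, -1.4, -26.3, 0.0, -0.4, 0.0],
[33.7, -1.4, -26.6, 0.0, -0.4, 0.0]]
[[33.4, -1.4, -26.8, 0.0, -0.5, 0.0],
[33.3, -1.4, -27.0, 0.0, -0.4, 0.0],
[33.0, -1.4, -27.3, 0.0, -0.4, 0.0],
[32.9, -1.4, -27.6, 0.0, -0.5, 0.0],
[32.6, -1.4, -27.8, 0.0, -0.4, 0.0],
[32.4, -1.4, -28.0, 0.0, -0.4, 0.0]]
end [555. 200. 230.] 0.02
[[5.2, 3.0, -33.4, 0.0, -0.6, 0.0],
[4.9, 3.0, -33.5, 0.0, -0.6, 0.0],
[4.5, 3.0, -33.5, 0.0, -0.6, 0.0],
[4.2, 3.0, -33.5, 0.0, -0.6, 0.0],
[3.8, 3.0, -33.6, 0.0, -0.6, 0.0],
[3.4, 3.0, -33.6, 0.0, -0.6, 0.0],
[3.1, 3.0, -33.7, 0.0, -0.6, 0.0],
[2.8, 2.9, -33.7, 0.0, -0.6, 0.0]]
[[2.4, 3.0, -33.7, 0.0, -0.6, 0.0],
[2.0, 3.0, -33.8, 0.0, -0.6, 0.0]]
end [ 560. -138.  200.] 0.02
```

```bash
python3 -m handwheel '[[[35,-1.4,-24.7,0,-0.4,0,-1],[35,-1.4,-25,0,-0.5,0,-1],[34.6,-1.4,-25.3,0,-0.4,0,-1],[34.5,-1.4,-25.6,0,-0.4,0,-1],[34.2,-1.4,-25.7,0,-0.5,0,-1],[34,-1.4,-26,0,-0.4,0,-1],[33.8,-1.4,-26.3,0,-0.4,0,-1],[33.7,-1.4,-26.6,0,-0.4,0,-1]]]'
python3 -m handwheel '[[[33.4,-1.4,-26.8,0,-0.5,0,-1],[33.3,-1.4,-27,0,-0.4,0,-1],[33,-1.4,-27.3,0,-0.4,0,-1],[32.9,-1.4,-27.6,0,-0.5,0,-1],[32.6,-1.4,-27.8,0,-0.4,0,-1],[32.4,-1.4,-28,0,-0.4,0,-1],[5,3,-33.4,0,-0.6,0,-1],[5,3,-33.5,0,-0.6,0,-1]]]'
python3 -m handwheel '[[[4.5,3,-33.5,0,-0.6,0,-1],[4.2,3,-33.5,0,-0.6,0,-1],[3.8,3,-33.6,0,-0.6,0,-1],[3.4,3,-33.6,0,-0.6,0,-1],[3,3,-33.7,0,-0.6,0,-1],[2.8,3,-33.7,0,-0.6,0,-1],[2.4,3,-33.7,0,-0.6,0,-1],[2,3,-33.8,0,-0.6,0,-1]]]'
python3 - <<'E'
from plant import ctrl, eyes, pinpoint
from h import *
s=ctrl.observe(); st(s)
im=eyes.grab_frame("wrist"); cv2.imwrite("pics/w1.png",im[:,:,::-1])
for t in ["gauge","gauge_tip","collar_face","rest","wax_top"]: print(t,[(np.round(d["xyz"],1).tolist(),round(d["conf"],2)) for d in pinpoint("wrist",t)[:2]])
for p in [[569,-138.5,48],[624,-140.4,48],[504,-136.2,48],[444,-134.1,48]]: print(project("wrist",p,eyes,s).round(1))
E
```

```text
time: 2.35
tool_pos: [388.4, 393.6, 221.9]
tool_rot: [0.704, -0.704, 0.065, -0.065]
force: [1.5, 1.5, 0.8]
finger_gap: 85.7
time: 3.15
tool_pos: [556.8, 130.8, 223.8]
tool_rot: [0.706, -0.706, 0.042, -0.042]
force: [0.3, -0.7, 0.7]
finger_gap: 85.2
time: 3.95
tool_pos: [559.9, -139.2, 200.0]
tool_rot: [0.707, -0.707, 0.012, -0.012]
force: [0.0, 0.1, 0.4]
finger_gap: 85.5
t 3.95 pos [ 559.9 -139.2  200. ] x [ 0.999 -0.035  0.001] y [ 0.001  0.    -1.   ] F [0.  0.1 0.4] gap 85.5
gauge [([566.9, -141.4, 48.3], 0.78)]
gauge_tip [([445.8, -137.6, 44.5], 0.76)]
collar_face [([503.3, -138.1, 49.8], 0.88)]
rest [([573.7, -140.2, -3.8], 0.93)]
wax_top [([568.5, -311.5, 24.9], 0.85)]
[[314.4 186.1]]
[[314.4 234.9]]
[[314.5 121. ]]
[[314.6  52.3]]
```

View pics/w1.png

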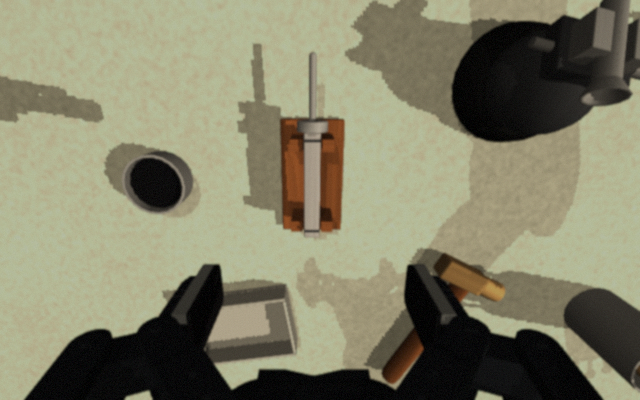

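The wrist view confirms the gauge: handle at (313,186) and tip at (313,53), within 2 px of my prediction. I'll go down and grip.

```bash
python3 -m handwheel '[[[3,25,0,0,0,0,-1],[3,25,0,0,0,0,-1],[2.5,25,0,0,0,0,-1],[0,25,0,0,0,0,-1],[0,20,0,0,0,0,-1],[0,20,0,0,0,0,-1],[0,14,0,0,0,0,-1],[0,6,0,0,0,0,-1]]]' 60
python3 -m handwheel '[[[0,0,0,0,0,0,0.4],[0,0,0,0,0,0,1],[0,0,0,0,0,0,1],[0,0,0,0,0,0,1],[0,0,0,0,0,0,1],[0,0,0,0,0,0,1],[0,0,0,0,0,0,1],[0,0,0,0,0,0,1]]]' 80
python3 - <<'E'
from plant import ctrl
from h import *
st(ctrl.observe())
E
```

```text
time: 5.05
tool_pos: [567.9, -136.7, 38.6]
tool_rot: [0.707, -0.707, 0.012, -0.011]
force: [0.2, 0.0, -0.6]
finger_gap: 85.2
time: 5.85
tool_pos: [568.4, -138.3, 39.9]
tool_rot: [0.707, -0.707, 0.013, -0.013]
force: [-0.5, 0.1, 0.1]
finger_gap: 0.1
t 5.85 pos [ 568.4 -138.3   39.9] x [ 0.999 -0.035 -0.   ] y [-0.  0. -1.] F [-0.5  0.1  0.1] gap 0.1
```

The gap reads 0, so the fingers closed on nothing. I need to see why.

Run:
```python
from plant import ctrl, eyes, pinpoint
from h import *
s=ctrl.observe(); st(s)
for c in ["wrist","side","top"]:
    im=eyes.grab_frame(c); cv2.imwrite(f"pics/{c}2.png",im[:,:,::-1])
for c in ["side"]:
  for t in ["gauge","gauge_tip","collar_face"]: print(c,t,[(np.round(d["xyz"],1).tolist(),round(d["conf"],2)) for d in pinpoint(c,t)[:2]])
im=cv2.imread("pics/side2.png")[190:310,270:450]; cv2.imwrite("pics/side2z.png",cv2.resize(np.clip(im*1.6,0,255).astype('uint8'),None,fx=4,fy=4,interpolation=cv2.INTER_CUBIC))
```

```text
t 5.85 pos [ 568.4 -138.3   39.9] x [ 0.999 -0.035 -0.   ] y [-0.  0. -1.] F [-0.5  0.1  0.1] gap 0.1
side gauge [([572.9, -136.8, 48.9], 0.88), ([432.3, 264.2, 68.2], 0.41)]
side gauge_tip [([442.0, -136.0, 46.6], 0.96)]
side collar_face [([505.1, -136.1, 44.2], 0.84)]
```

View pics/side2z.png

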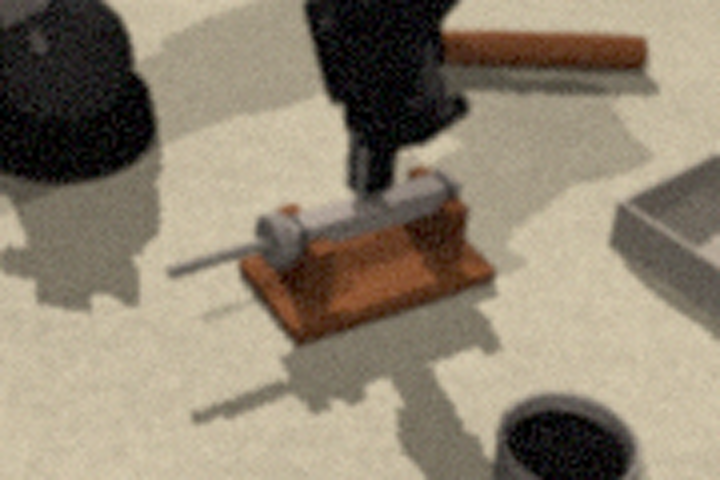

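View pics/wrist2.png

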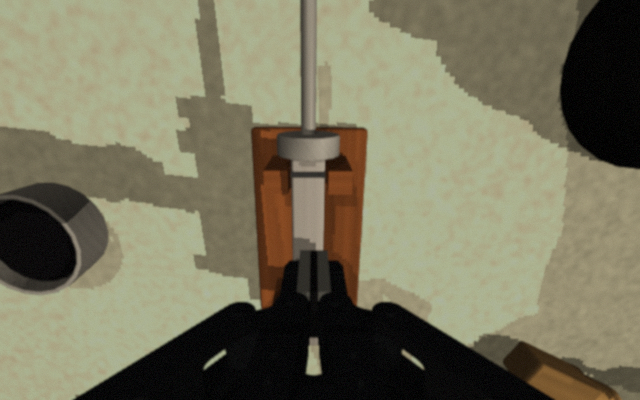

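Run:
```python
from plant import ctrl, eyes
from h import *
s=ctrl.observe()
for z in [29,40,48,56,67]:
    p=[568.4,-138.3,z]; print(z,"side",project("side",p,eyes).round(1),"zoom",((project("side",p,eyes)-[270,190])*4).round(0),"wrist",project("wrist",p,eyes,s).round(1))
p=[569,-139,56]; print(((project("side",[[524,-137,56],[614,-141,56]],eyes)-[270,190])*4).round())
for x in [504,624]: print(project("wrist",[x,-139,56],eyes,s).round(1))
```

```text
29 side [[360. 248.]] zoom [[360. 232.]] wrist [[313.6 239.1]]
40 side [[360.4 244.2]] zoom [[361. 217.]] wrist [[313.6 247.6]]
48 side [[360.7 241.3]] zoom [[363. 205.]] wrist [[313.6 254.5]]
56 side [[360.9 238.4]] zoom [[364. 194.]] wrist [[313.6 262. ]]
67 side [[361.3 234.4]] zoom [[365. 178.]] wrist [[313.6 273.5]]
[[294. 215.]
 [434. 174.]]
[[307.1 137.3]]
[[315.8 346.9]]
```

```bash
python3 - <<'E'
from h import *
im=cv2.imread("pics/wrist2.png")[200:390,210:420]; cv2.imwrite("pics/w2z.png",cv2.resize(np.clip(im*2.5,0,255).astype('uint8'),None,fx=3,fy=3,interpolation=cv2.INTER_CUBIC))
E
python3 -m handwheel '[[[0,0,0,0,0,0,-0.5],[0,0,0,0,0,0,-0.5],[0,0,0,0,0,0,-0.5],[0,0,0,0,0,0,-0.5],[0,0,0,0,0,0,-0.5],[0,0,0,0,0,0,-0.5],[0,0,0,0,0,0,-0.5],[0,0,0,0,0,0,-0.5]]]' 80
python3 - <<'E'
from plant import ctrl, eyes
from h import *
s=ctrl.observe(); st(s)
for c in ["wrist","side"]:
    im=eyes.grab_frame(c); cv2.imwrite(f"pics/{c}3.png",im[:,:,::-1])
im=cv2.imread("pics/side3.png")[190:310,270:450]; cv2.imwrite("pics/side3z.png",cv2.resize(np.clip(im*2.,0,255).astype('uint8'),None,fx=4,fy=4,interpolation=cv2.INTER_CUBIC))
im=cv2.imread("pics/wrist3.png"); cv2.imwrite("pics/wrist3b.png",np.clip(im*2.,0,255).astype('uint8'))
E
```

```text
time: 6.95
tool_pos: [568.4, -138.2, 39.9]
tool_rot: [0.707, -0.707, 0.012, -0.012]
force: [-0.1, 0.3, 0.5]
finger_gap: 63.9
t 6.95 pos [ 568.4 -138.2   39.9] x [ 0.999 -0.035 -0.   ] y [-0.  0. -1.] F [-0.1  0.3  0.5] gap 63.9
```

View pics/w2z.png

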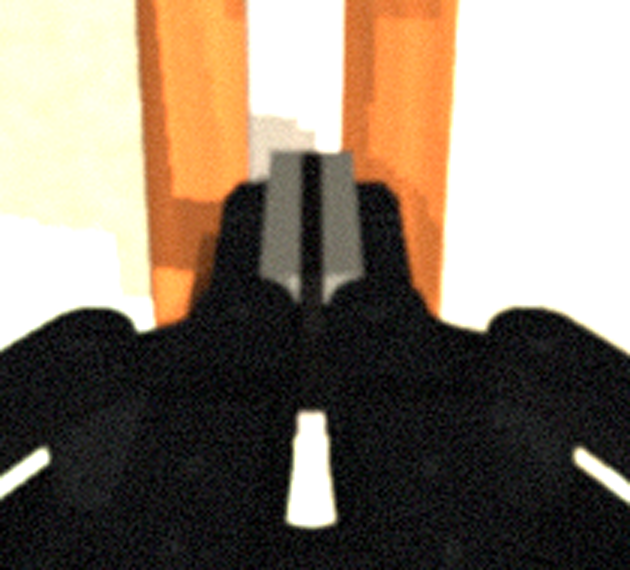

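View pics/side3z.png

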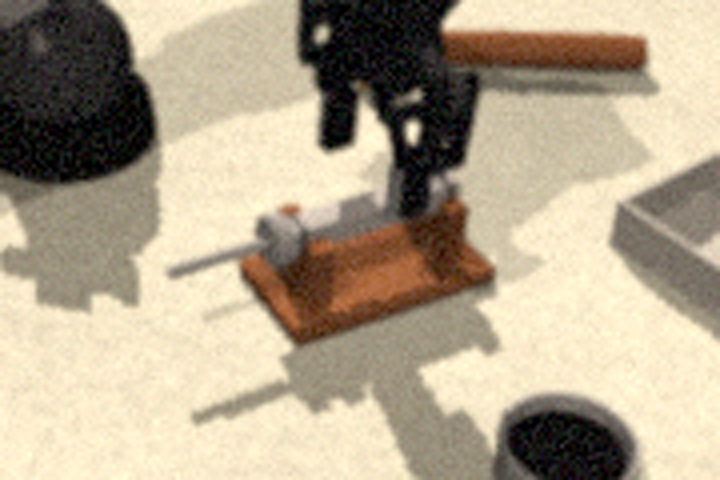

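View pics/wrist3b.png

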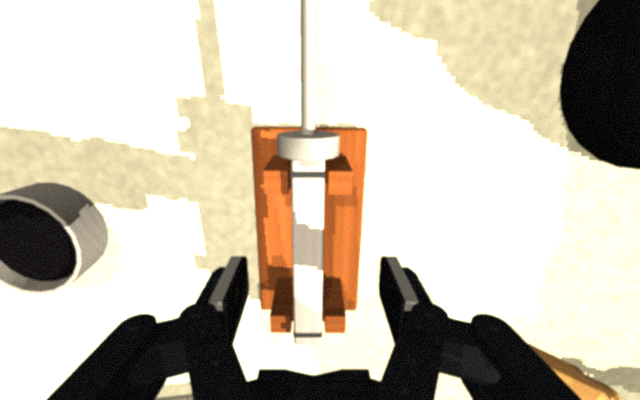

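Run:
```python
from plant import ctrl, eyes
from h import *
s=ctrl.observe(); p,r=st(s)
for y in [-13,-2,-20,-30,-40]:
    q=p+r.apply([[-11,y,-33],[11,y,-33],[-11,y,33]]); print(y,"z",q[:,2].round(),"side zoom",((project("side",q,eyes)-[270,190])*4).round(0).tolist(),"wrist",project("wrist",q,eyes,s).round(0).tolist())
```

```text
t 7.05 pos [ 568.4 -138.2   39.9] x [ 0.999 -0.035 -0.   ] y [-0.  0. -1.] F [ 0.3 -0.5  0.1] gap 64.0
-13 z [53. 53. 53.] side zoom [[379.0, 238.0], [413.0, 227.0], [316.0, 171.0]] wrist [[250.0, 240.0], [253.0, 277.0], [377.0, 240.0]]
-2 z [42. 42. 42.] side zoom [[377.0, 254.0], [411.0, 243.0], [315.0, 186.0]] wrist [[254.0, 231.0], [256.0, 266.0], [374.0, 231.0]]
-20 z [60. 60. 60.] side zoom [[380.0, 227.0], [414.0, 217.0], [317.0, 161.0]] wrist [[247.0, 246.0], [250.0, 284.0], [380.0, 246.0]]
-30 z [70. 70. 70.] side zoom [[381.0, 213.0], [416.0, 202.0], [318.0, 146.0]] wrist [[243.0, 256.0], [247.0, 296.0], [384.0, 256.0]]
-40 z [80. 80. 80.] side zoom [[383.0, 197.0], [418.0, 187.0], [319.0, 132.0]] wrist [[239.0, 267.0], [242.0, 309.0], [389.0, 267.0]]
```

Both views agree that the real fingertips sit about 20–24 mm *behind* the reported TCP. The text says they are 11 mm ahead. The wrist view shows pad tips at (235,258) and (390,258), and the side view shows them at z≈70 where about 39 was expected. The closed fingers therefore passed above the handle. I'll lower by about 30 mm with a force check, and shift 2 mm sideways.

```bash
python3 -m handwheel '[[[0,5,-1,0,0,0,-0.5],[0,5,-1,0,0,0,-0.5],[0,5,0,0,0,0,-0.5],[0,5,0,0,0,0,-0.5],[0,4,0,0,0,0,-0.5],[0,3,0,0,0,0,-0.5],[0,2,0,0,0,0,-0.5],[0,0,0,0,0,0,-0.5]]]' 80
python3 - <<'E'
from plant import ctrl, eyes
from h import *
s=ctrl.observe(); st(s)
for c in ["wrist","side"]:
    im=eyes.grab_frame(c); cv2.imwrite(f"pics/{c}4.png",im[:,:,::-1])
im=cv2.imread("pics/side4.png")[190:310,270:450]; a=cv2.resize(np.clip(im*2.,0,255).astype('uint8'),None,fx=3,fy=3,interpolation=cv2.INTER_CUBIC)
im=cv2.imread("pics/wrist4.png")[100:400,180:450]; b=cv2.resize(np.clip(im*2.,0,255).astype('uint8'),(324,360)) 
cv2.imwrite("pics/both4.png",cv2.resize(np.hstack([a,b]),None,fx=.92,fy=.92))
E
```

```text
time: 7.85
tool_pos: [568.1, -140.2, 10.6]
tool_rot: [0.707, -0.707, 0.013, -0.012]
force: [-0.4, 0.3, -0.4]
finger_gap: 63.8
t 7.85 pos [ 568.1 -140.2   10.6] x [ 0.999 -0.035 -0.001] y [-0.001  0.    -1.   ] F [-0.4  0.3 -0.4] gap 63.8
```

View pics/both4.png

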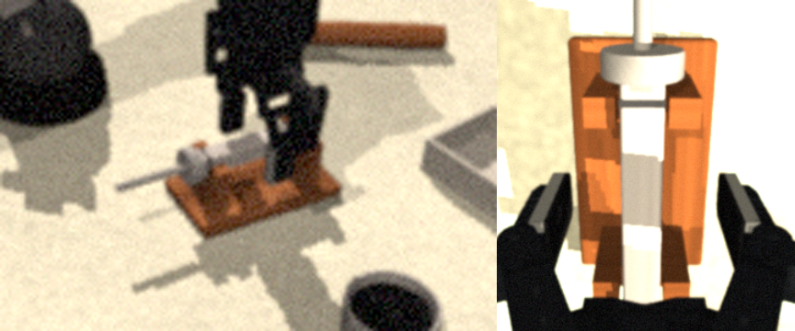

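Run:
```python
from plant import ctrl, eyes
from h import *
for x in [560,568,576,584]:
  for z in [30,40]: print(x,z,project("side",[x,-172,z],eyes).round(1), project("side",[x,-108,z],eyes).round(1))
```

```text
560 30 [[365.5 257.5]] [[349.6 241.3]]
560 40 [[365.9 253.9]] [[349.9 237.8]]
568 30 [[368.5 256.4]] [[352.5 240.3]]
568 40 [[369.  252.8]] [[352.8 236.9]]
576 30 [[371.5 255.3]] [[355.4 239.4]]
576 40 [[372.  251.7]] [[355.7 235.9]]
584 30 [[374.5 254.2]] [[358.3 238.4]]
584 40 [[375.  250.7]] [[358.6 235. ]]
```

```bash
python3 -m handwheel '[[[0,0,0,0,0,0,0.2],[0,0,0,0,0,0,1],[0,0,0,0,0,0,1],[0,0,0,0,0,0,1],[0,0,0,0,0,0,1],[0,0,0,0,0,0,1],[0,0,0,0,0,0,1],[0,0,0,0,0,0,1]]]' 80
python3 -m handwheel '[[[0,-3,0,0,0,0,1],[0,-8,0,0,0,0,1],[0,-15,0,0,0,0,1],[0,-20,0,0,0,0,1],[0,-20,0,0,0,0,1],[0,-20,0,0,0,0,1],[0,-14,0,0,0,0,1],[0,0,0,0,0,0,1]]]' 80
python3 - <<'E'
from plant import ctrl, eyes, pinpoint
from h import *
s=ctrl.observe(); p,r=st(s)
for c in ["wrist","side"]:
    im=eyes.grab_frame(c); cv2.imwrite(f"pics/{c}5.png",im[:,:,::-1])
    for t in ["gauge","gauge_tip","collar_face"]:
        for d in pinpoint(c,t)[:1]: print(c,t,np.round(d["xyz"],1),round(d["conf"],2),"tool",r.inv().apply(d["xyz"]-p).round(1))
im=cv2.imread("pics/side5.png")[150:270,270:450]; a=cv2.resize(np.clip(im*2.,0,255).astype('uint8'),None,fx=3,fy=3,interpolation=cv2.INTER_CUBIC)
im=cv2.imread("pics/wrist5.png")[0:400,180:450]; b=cv2.resize(np.clip(im*2.,0,255).astype('uint8'),(243,360)) 
cv2.imwrite("pics/both5.png",np.hstack([a,b]))
E
```

```text
time: 8.75
tool_pos: [568.5, -140.3, 11.2]
tool_rot: [0.707, -0.707, 0.012, -0.013]
force: [-0.9, -0.2, 5.9]
finger_gap: 14.4
time: 9.55
tool_pos: [569.9, -140.6, 113.5]
tool_rot: [-0.707, 0.707, -0.011, 0.014]
force: [0.6, -0.1, -1.1]
finger_gap: 14.5
t 9.55 pos [ 569.9 -140.6  113.5] x [ 0.999 -0.035  0.005] y [ 0.005 -0.001 -1.   ] F [ 0.6 -0.1 -1.1] gap 14.5
wrist gauge [ 566.9 -140.5  148.9] 0.7 tool [ -2.8 -35.4   0. ]
side gauge [ 571.8 -133.9  144.9] 0.71 tool [  1.8 -31.4   6.8]
side gauge_tip [ 442.6 -135.1  147.8] 0.81 tool [-127.3  -34.9    1. ]
side collar_face [ 504.5 -140.1  142.4] 0.77 tool [-65.3 -29.2  -1.8]
```

View pics/both5.png

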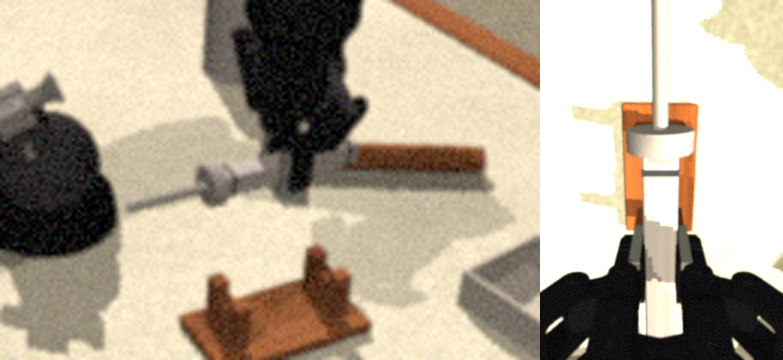

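The gauge is held, with its handle at about (0,-35,0) in the tool frame. Next I pitch it 40° and bring the tip over the cup.

```bash
cat >> h.py <<'E'
TIP=np.array([-125.5,-35,0.])
def tcp_for_tip(tip,r): return np.array(tip,float)-r.apply(TIP)
E
python3 - <<'E'
from plant import ctrl
from h import *
p,r=st(ctrl.observe()); print("tip",(p+r.apply(TIP)).round(1))
r1=toolrot(-2,40)
p1,r1=plan(p,r,tcp_for_tip([568,-313,75],r1),r1,11)
plan(p1,r1,tcp_for_tip([568,-313,32],r1),r1,5)
E
```

```text
t 9.95 pos [ 567.8 -140.2  110. ] x [ 0.999 -0.035 -0.002] y [-0.002  0.    -1.   ] F [ 0.2 -0.5 -1.1] gap 14.3
tip [ 442.4 -135.7  145.2]
[[11.4, -1.7, -15.7, 0.0, 0.0, -3.6],
[11.4, -1.1, -15.7, 0.0, 0.0, -3.7],
[11.5, -0.2, -15.7, 0.0, 0.0, -3.6],
[11.5, 0.4, -15.7, 0.0, 0.0, -3.7],
[11.4, 1.2, -15.7, 0.0, 0.0, -3.6],
[11.3, 1.9, -15.7, 0.0, 0.0, -3.7],
[11.2, 2.6, -15.7, 0.0, 0.0, -3.6],
[11.0, 3.3, -15.7, 0.0, 0.0, -3.7]]
[[10.8, 4.1, -15.7, 0.0, 0.0, -3.6],
[10.4, 4.7, -15.7, 0.0, 0.0, -3.6],
[10.2, 5.3, -15.7, 0.0, 0.0, -3.7]]
end [ 686.6 -317.2  128.8] 0.03
[[-5.5, 6.6, 0.0, 0.0, 0.0, 0.0],
[-5.5, 6.6, 0.0, 0.0, 0.0, 0.0],
[-5.6, 6.6, 0.0, 0.0, 0.0, 0.0],
[-5.5, 6.5, 0.0, 0.0, 0.0, 0.0],
[-5.5, 6.6, 0.0, 0.0, 0.0, 0.0]]
end [ 686.6 -317.2   85.9] 0.0
```

```bash
python3 -m handwheel '[[[11.4,-1.7,-15.7,0,0,-3.6,1],[11.4,-1.1,-15.7,0,0,-3.7,1],[11.5,-0.2,-15.7,0,0,-3.6,1],[11.5,0.4,-15.7,0,0,-3.7,1],[11.4,1.2,-15.7,0,0,-3.6,1],[11.3,1.9,-15.7,0,0,-3.7,1],[11.2,2.6,-15.7,0,0,-3.6,1],[11,3.3,-15.7,0,0,-3.7,1]]]' 80
python3 -m handwheel '[[[10.8,4.1,-15.7,0,0,-3.6,1],[10.4,4.7,-15.7,0,0,-3.6,1],[10.2,5.3,-15.7,0,0,-3.7,1],[-5.5,6.5,0,0,0,0,1],[-5.5,6.5,0,0,0,0,1],[-5.5,6.5,0,0,0,0,1],[-3,3.5,0,0,0,0,1],[0,0,0,0,0,0,1]]]' 80
python3 - <<'E'
from plant import ctrl, eyes, pinpoint
from h import *
s=ctrl.observe(); p,r=st(s); print("tip pred",(p+r.apply(TIP)).round(1))
for c in ["side","top","wrist"]:
    im=eyes.grab_frame(c); cv2.imwrite(f"pics/{c}6.png",im[:,:,::-1])
    for t in ["gauge_tip","collar_face","wax_top"]:
        for d in pinpoint(c,t)[:1]: print(c,t,np.round(d["xyz"],1),round(d["conf"],2),"tool",r.inv().apply(d["xyz"]-p).round(1))
im=cv2.imread("pics/side6.png")[210:330,350:530]; a=cv2.resize(np.clip(im*2.,0,255).astype('uint8'),None,fx=3,fy=3,interpolation=cv2.INTER_CUBIC)
im=cv2.imread("pics/wrist6.png")[0:400,180:450]; b=cv2.resize(np.clip(im*2.,0,255).astype('uint8'),(243,360)) 
cv2.imwrite("pics/both6.png",np.hstack([a,b]))
E
```

```text
time: 10.75
tool_pos: [654.8, -269.4, 124.4]
tool_rot: [-0.681, 0.687, 0.167, 0.191]
force: [0.4, 0.8, -1.6]
finger_gap: 14.6
time: 11.55
tool_pos: [692.1, -322.8, 116.9]
tool_rot: [0.672, -0.665, -0.22, -0.239]
force: [0.0, 0.7, -1.2]
finger_gap: 14.5
t 11.55 pos [ 692.1 -322.8  116.9] x [ 0.789 -0.028  0.614] y [ 0.614  0.001 -0.789] F [ 0.   0.7 -1.2] gap 14.5
tip pred [ 571.6 -319.3   67.5]
side collar_face [ 618.2 -323.1  104.3] 0.64 tool [-66.  -35.4  -2.1]
side wax_top [ 568.7 -311.7   22.6] 0.77 tool [-155.6   -1.3    6.7]
top gauge_tip [ 572.6 -319.9   69.1] 0.61 tool [-123.7  -35.6   -0.6]
top collar_face [303.8 260.7   1.2] 0.58 tool [-394.  -146.7  572.7]
top wax_top [ 570.5 -313.1   20.6] 0.66 tool [-155.3    1.3    5.3]
wrist collar_face [ 622.  -322.7  105.4] 0.62 tool [-62.4 -33.9  -1.6]
```

View pics/both6.png

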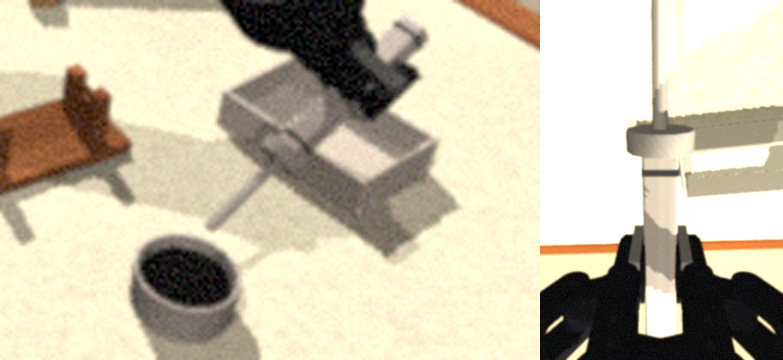

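Run:
```python
from plant import ctrl
from h import *
p,r=st(ctrl.observe()); print("tip",(p+r.apply(TIP)).round(1)); r1=r
p1,r1=plan(p,r,tcp_for_tip([568.5,-313,28],r),r,5)
```

```text
t 12.15 pos [ 691.7 -325.2  117.9] x [ 0.788 -0.031  0.615] y [ 0.616 -0.001 -0.788] F [-0.4 -0.3 -0.7] gap 14.8
tip [ 571.3 -321.3   68.3]
[[-5.4, 6.0, 1.5, 0.0, 0.0, 0.0],
[-5.5, 6.0, 1.5, 0.0, 0.0, 0.0],
[-5.4, 6.0, 1.5, 0.0, 0.0, 0.0],
[-5.5, 6.0, 1.5, 0.0, 0.0, 0.0],
[-5.4, 6.1, 1.5, 0.0, 0.0, 0.0]]
end [ 688.9 -316.9   77.6] 0.0
```

```bash
python3 -m handwheel '[[[-5.4,6,1.5,0,0,0,1],[-5.5,6,1.5,0,0,0,1],[-5.4,6,1.5,0,0,0,1],[-5.5,6,1.5,0,0,0,1],[-5.4,6,1.5,0,0,0,1],[-1.2,1.6,0,0,0,0,1],[-1.2,1.6,0,0,0,0,1],[-1.2,1.6,0,0,0,0,1]]]' 80
python3 -m handwheel '[[[-0.6,0.8,0,0,0,0,1],[-0.6,0.8,0,0,0,0,1],[-0.6,0.8,0,0,0,0,1],[0,0,0,0,0,0,1],[0,0,0,0,0,0,1],[0,0,0,0,0,0,1],[0,0,0,0,0,0,1],[0,0,0,0,0,0,1]]]' 80
python3 - <<'E'
from plant import ctrl, eyes
from h import *
p,r=st(ctrl.observe()); print("tip",(p+r.apply(TIP)).round(1))
im=eyes.grab_frame("side"); cv2.imwrite(f"pics/side7.png",im[:,:,::-1])
im=cv2.imread("pics/side7.png")[240:340,350:500]; cv2.imwrite("pics/s7z.png",cv2.resize(np.clip(im*2.,0,255).astype('uint8'),None,fx=4,fy=4,interpolation=cv2.INTER_CUBIC))
E
```

```text
time: 12.95
tool_pos: [693.8, -323.8, 86.4]
tool_rot: [0.681, -0.662, -0.211, -0.229]
force: [0.8, -0.2, -0.6]
finger_gap: 14.4
time: 13.75
tool_pos: [693.9, -324.0, 84.2]
tool_rot: [0.682, -0.662, -0.21, -0.228]
force: [-0.7, -0.2, -1.5]
finger_gap: 14.6
t 13.75 pos [ 693.9 -324.    84.2] x [ 0.807 -0.033  0.589] y [ 0.59   0.019 -0.807] F [-0.7 -0.2 -1.5] gap 14.6
tip [ 572.  -320.5   38.6]
```

View pics/s7z.png

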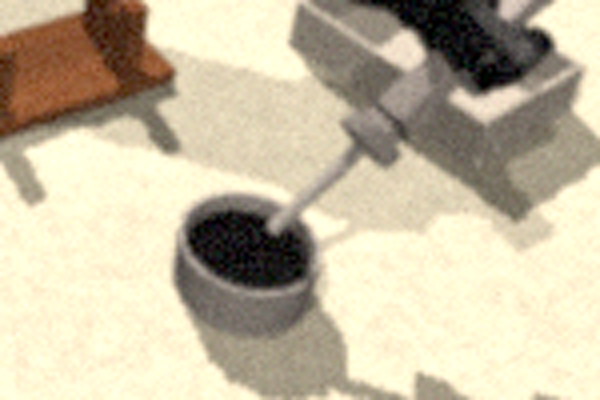

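Run:
```python
from plant import ctrl
from h import *
s=ctrl.observe(); print(np.round(s["joint_positions"],3))
lo=np.array([-2.59,-.33,-1.39,.1,-1.04,.21,-2.66]);hi=np.array([2.59,1.99,1.29,2.45,4.18,1.99,2.66]);print((s["joint_positions"]-lo).round(2),(hi-s["joint_positions"]).round(2))
```

```text
[ 0.775  0.596 -0.356  1.857 -0.629  0.212  2.66 ]
[3.36 0.93 1.03 1.76 0.41 0.   5.32] [ 1.82  1.39  1.65  0.59  4.81  1.78 -0.  ]
```

The rod tip is over the cup near (417,298) in the full image, but J6 and J7 are at their limits (0.21 and 2.66), so the arm stopped short. I'll turn the gauge to the radial heading and lower the pitch to free those joints.

Run:
```python
from plant import ctrl
from h import *
p,r=st(ctrl.observe()); print("tip",(p+r.apply(TIP)).round(1))
r1=toolrot(-27,27)
n=8
# keep tip moving linearly
t0=p+r.apply(TIP); t1=np.array([562,-310,45.]); tot=(r.inv()*r1).as_rotvec()
pp,rr=p,r
for i in range(1,n+1):
    tr=r*R.from_rotvec(tot*i/n); tp=tcp_for_tip(t0+(t1-t0)*i/n,tr)
    d=np.round(rr.inv().apply(tp-pp),1)+0.; w=np.round(np.degrees((rr.inv()*tr).as_rotvec()),1)+0.
    print(d.tolist()+w.tolist()); pp=pp+rr.apply(d); rr=rr*R.from_rotvec(np.radians(w))
```

```text
t 13.8 pos [ 694.  -324.    84.3] x [ 0.807 -0.033  0.589] y [ 0.59   0.019 -0.807] F [ 0.3  0.8 -0.8] gap 14.3
tip [ 572.  -320.5   38.6]
[-1.4, 0.8, -5.7, -1.9, 2.7, 1.1]
[-1.5, 0.9, -5.7, -1.9, 2.6, 1.0]
[-1.6, 0.7, -5.9, -1.9, 2.7, 1.1]
[-1.6, 0.8, -5.9, -2.0, 2.6, 1.0]
[-1.8, 0.8, -6.0, -1.9, 2.7, 1.1]
[-1.8, 0.7, -6.1, -1.9, 2.6, 1.1]
[-1.9, 0.7, -6.2, -1.9, 2.7, 1.0]
[-1.9, 0.7, -6.3, -1.9, 2.6, 1.1]
```

```bash
cat >> h.py <<'E'
def tipplan(p,r,t1,r1,n):
    t0=p+r.apply(TIP); t1=np.array(t1,float); tot=(r.inv()*r1).as_rotvec(); pp,rr=p,r
    for i in range(1,n+1):
        tr=r*R.from_rotvec(tot*i/n); tp=tcp_for_tip(t0+(t1-t0)*i/n,tr)
        d=np.round(rr.inv().apply(tp-pp),1)+0.; w=np.round(np.degrees((rr.inv()*tr).as_rotvec()),1)+0.
        print(d.tolist()+w.tolist()); pp=pp+rr.apply(d); rr=rr*R.from_rotvec(np.radians(w))
    return pp,rr
def joints(s):
    q=np.array(s["joint_positions"]);lo=np.array([-2.59,-.33,-1.39,.1,-1.04,.21,-2.66]);hi=np.array([2.59,1.99,1.29,2.45,4.18,1.99,2.66]); print("q",q.round(2),"margin",np.minimum(q-lo,hi-q).round(2))
E
python3 -m handwheel '[[[-1.4,0.8,-5.7,-1.9,2.7,1.1,1],[-1.5,0.9,-5.7,-1.9,2.6,1,1],[-1.6,0.7,-5.9,-1.9,2.7,1.1,1],[-1.6,0.8,-5.9,-2,2.6,1,1],[-1.8,0.8,-6,-1.9,2.7,1.1,1],[-1.8,0.7,-6.1,-1.9,2.6,1.1,1],[-1.9,0.7,-6.2,-1.9,2.7,1,1],[-1.9,0.7,-6.3,-1.9,2.6,1.1,1]]]' 80
python3 - <<'E'
from plant import ctrl
from h import *
s=ctrl.observe();p,r=st(s); print("tip",(p+r.apply(TIP)).round(1)); joints(s)
r1=toolrot(-27,27)
tipplan(p,r,[562,-310,26],r1,5)
print(r1.inv().apply([0,0,-1]))
E
```

```text
time: 14.6
tool_pos: [675.9, -367.5, 70.8]
tool_rot: [-0.63, 0.707, -0.001, 0.321]
force: [-0.7, 0.8, -1.5]
finger_gap: 14.5
t 14.6 pos [ 675.9 -367.5   70.8] x [ 0.794 -0.405  0.453] y [ 0.404 -0.206 -0.891] F [-0.7  0.8 -1.5] gap 14.5
tip [ 562.1 -309.4   45.2]
q [ 0.19  0.59  0.35  1.83 -0.59  0.32  2.05] margin [2.4  0.92 0.94 0.62 0.45 0.11 0.61]
[-1.7, 3.4, -0.1, 0.0, 0.0, 0.0]
[-1.7, 3.4, -0.1, 0.0, 0.0, 0.0]
[-1.7, 3.4, -0.1, 0.0, 0.0, 0.0]
[-1.7, 3.5, -0.1, 0.0, 0.0, 0.0]
[-1.7, 3.4, -0.1, 0.0, 0.0, 0.0]
[-4.53990500e-01  8.91006524e-01 -1.66533454e-16]
```

```bash
python3 -m handwheel '[[[-1.7,3.4,-0.1,0,0,0,1],[-1.7,3.4,-0.1,0,0,0,1],[-1.7,3.4,-0.1,0,0,0,1],[-1.7,3.4,-0.1,0,0,0,1],[-1.7,3.4,-0.1,0,0,0,1],[-0.9,1.8,0,0,0,0,1],[-0.9,1.8,0,0,0,0,1],[0,0,0,0,0,0,1]]]' 80
python3 - <<'E'
from plant import ctrl, eyes
from h import *
s=ctrl.observe();p,r=st(s); print("tip",(p+r.apply(TIP)).round(1)); joints(s)
im=eyes.grab_frame("side"); cv2.imwrite(f"pics/side8.png",im[:,:,::-1])
im=cv2.imread("pics/side8.png")[240:340,350:500]; cv2.imwrite("pics/s8z.png",cv2.resize(np.clip(im*2.,0,255).astype('uint8'),None,fx=4,fy=4,interpolation=cv2.INTER_CUBIC))
s=ctrl.observe();p,r=st(s)
E
```

```text
time: 15.4
tool_pos: [675.6, -368.7, 47.6]
tool_rot: [-0.63, 0.707, 0.0, 0.321]
force: [-0.4, 0.9, -0.8]
finger_gap: 14.5
t 15.4 pos [ 675.6 -368.7   47.6] x [ 0.794 -0.404  0.454] y [ 0.405 -0.206 -0.891] F [-0.4  0.9 -0.8] gap 14.5
tip [ 561.8 -310.8   21.8]
q [ 0.22  0.62  0.3   1.84 -0.61  0.27  2.09] margin [2.37 0.95 0.99 0.61 0.43 0.06 0.57]
t 15.45 pos [ 675.7 -368.7   47.8] x [ 0.794 -0.404  0.454] y [ 0.405 -0.206 -0.891] F [-0.3 -0.3 -0.8] gap 14.4
```

View pics/s8z.png

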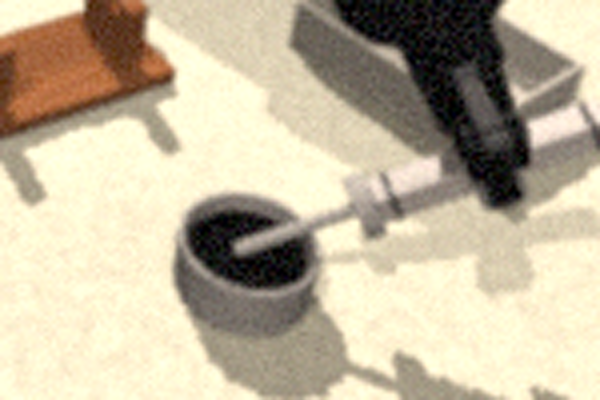

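```bash
python3 -m handwheel '[[[-0.7,1.3,0,0,0,0,1],[-0.7,1.3,0,0,0,0,1],[-0.7,1.3,0,0,0,0,1],[0,0,0,0,0,0,1],[0,0,0,0,0,0,1],[0,0,0,0,0,0,1],[0,0,0,0,0,0,1],[0,0,0,0,0,0,1]]]' 80
python3 - <<'E'
from plant import ctrl, eyes
from h import *
s=ctrl.observe();p,r=st(s); print("tip",(p+r.apply(TIP)).round(1)); joints(s)
im=eyes.grab_frame("top")
s=ctrl.observe();p,r=st(s)
E
```

```text
time: 16.25
tool_pos: [675.9, -368.6, 43.6]
tool_rot: [-0.63, 0.707, 0.001, 0.321]
force: [1.4, -1.0, 1.7]
finger_gap: 14.4
t 16.25 pos [ 675.9 -368.6   43.6] x [ 0.794 -0.404  0.455] y [ 0.405 -0.206 -0.891] F [ 1.4 -1.   1.7] gap 14.4
tip [ 562.1 -310.7   17.7]
q [ 0.22  0.63  0.3   1.84 -0.62  0.26  2.09] margin [2.37 0.96 0.99 0.61 0.42 0.05 0.57]
t 16.3 pos [ 675.9 -368.6   43.6] x [ 0.794 -0.404  0.455] y [ 0.405 -0.206 -0.891] F [ 1.4 -0.8  1. ] gap 14.3
```

Pressing force is about 2.3–2.5 N vertically, roughly 4 mm of wax travel, with the tip about 6 mm from the cake's middle. It was held for about 0.5 s, so I'll lift and travel to the tube.

Run:
```python
from plant import ctrl
from h import *
s=ctrl.observe();p,r=st(s)
t=p+r.apply(TIP)
p1,r1=tipplan(p,r,t+[0,0,97],r,4); print()
r2=toolrot(-15,25)
d=r2.as_matrix()[:,0]; print(d)
tipplan(p1,r1,np.array([489,67,128])+60*d,r2,12)
```

```text
t 16.3 pos [ 675.9 -368.6   43.6] x [ 0.794 -0.404  0.455] y [ 0.405 -0.206 -0.891] F [ 1.4 -0.8  1. ] gap 14.3
[11.0, -21.6, 0.0, 0.0, 0.0, 0.0]
[11.0, -21.6, 0.0, 0.0, 0.0, 0.0]
[11.1, -21.6, 0.0, 0.0, 0.0, 0.0]
[11.0, -21.6, 0.0, 0.0, 0.0, 0.0]

[ 0.8754261  -0.23456972  0.42261826]
[-12.3, -9.4, 28.5, 0.4, -0.9, 0.2]
[-11.8, -9.3, 28.7, 0.5, -0.9, 0.1]
[-11.5, -8.9, 29.0, 0.4, -0.9, 0.2]
[-11.1, -8.8, 29.2, 0.5, -0.9, 0.2]
[-10.7, -8.4, 29.5, 0.4, -0.9, 0.1]
[-10.2, -8.3, 29.7, 0.4, -0.9, 0.2]
[-9.9, -8.0, 29.9, 0.5, -0.9, 0.2]
[-9.5, -7.8, 30.1, 0.4, -0.9, 0.2]
[-9.0, -7.5, 30.3, 0.4, -0.9, 0.1]
[-8.6, -7.3, 30.6, 0.5, -0.9, 0.2]
[-8.2, -7.1, 30.7, 0.4, -0.8, 0.2]
[-7.9, -6.8, 30.9, 0.5, -0.9, 0.1]
```

```bash
python3 -m handwheel '[[[11,-21.6,0,0,0,0,1],[11,-21.6,0,0,0,0,1],[11,-21.6,0,0,0,0,1],[11,-21.6,0,0,0,0,1],[-12.3,-9.4,28.5,0.4,-0.9,0.2,1],[-11.8,-9.3,28.7,0.5,-0.9,0.1,1],[-11.5,-8.9,29,0.4,-0.9,0.2,1],[-11,-8.8,29.2,0.5,-0.9,0.2,1]]]' 80
python3 -m handwheel '[[[-10.7,-8.4,29.5,0.4,-0.9,0.1,1],[-10.2,-8.3,29.7,0.4,-0.9,0.2,1],[-9.9,-8,29.9,0.5,-0.9,0.2,1],[-9.5,-7.8,30.1,0.4,-0.9,0.2,1],[-9,-7.5,30.3,0.4,-0.9,0.1,1],[-8.6,-7.3,30.6,0.5,-0.9,0.2,1],[-8.2,-7,30.7,0.4,-0.8,0.2,1],[-7.9,-6.8,30.9,0.5,-0.9,0.1,1]]]' 80
python3 - <<'E'
from plant import ctrl,eyes,pinpoint
from h import *
eyes.grab_frame("wrist")
s=ctrl.observe();p,r=st(s); print("tip",(p+r.apply(TIP)).round(1)); joints(s)
for c in ["wrist","side","top"]:
    im=eyes.grab_frame(c); cv2.imwrite(f"pics/{c}9.png",im[:,:,::-1])
    for t in ["gauge_tip","collar_face","guide_tube"]:
        for d in pinpoint(c,t)[:1]: print(c,t,np.round(d["xyz"],1),round(d["conf"],2),"tool",r.inv().apply(d["xyz"]-p).round(1))
im=cv2.imread("pics/side9.png")[110:230,230:410]; a=cv2.resize(np.clip(im*2.,0,255).astype('uint8'),None,fx=3,fy=3,interpolation=cv2.INTER_CUBIC)
im=cv2.imread("pics/wrist9.png")[0:400,180:450]; b=cv2.resize(np.clip(im*2.,0,255).astype('uint8'),(243,360)) 
cv2.imwrite("pics/both9.png",np.hstack([a,b]))
E
```

```text
time: 17.1
tool_pos: [671.7, -237.4, 150.8]
tool_rot: [-0.643, 0.707, 0.02, 0.293]
force: [0.1, -0.1, -1.2]
finger_gap: 14.1
time: 17.9
tool_pos: [664.3, 21.4, 173.8]
tool_rot: [-0.665, 0.704, 0.061, 0.241]
force: [-0.3, -0.0, -1.3]
finger_gap: 14.4
t 17.95 pos [664.8  29.1 173.4] x [ 0.879 -0.228  0.42 ] y [ 0.407 -0.102 -0.908] F [ 0.7  5.1 -1.7] gap 14.3
tip [540.3  61.2 152.6]
q [-0.79  0.38  0.76  1.97 -0.24  0.48  1.39] margin [1.8  0.71 0.53 0.48 0.8  0.27 1.27]
wrist collar_face [596.8  44.7 182.2] 0.58 tool [-59.7 -37.2  -1.8]
side gauge_tip [540.6  55.2 156.1] 0.62 tool [-122.4  -37.5   -5.7]
side collar_face [596.   38.5 179.2] 0.59 tool [-60.2 -34.2  -8. ]
side guide_tube [490.7  69.3 128.3] 0.73 tool [-181.1  -34.    -4.6]
top guide_tube [487.3  65.6 131.2] 0.58 tool [-182.1  -37.6   -9. ]
```

View pics/both9.png

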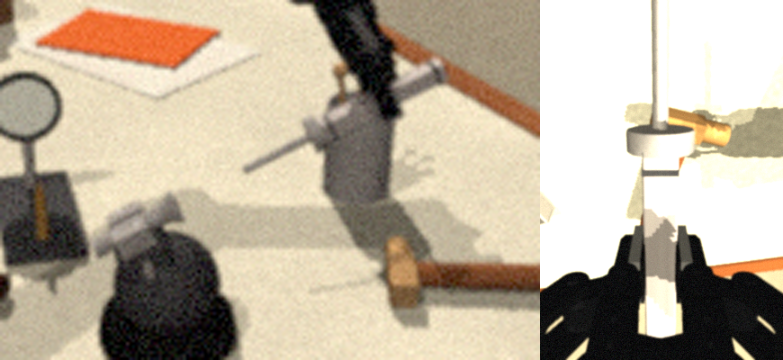

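View pics/wrist9.png

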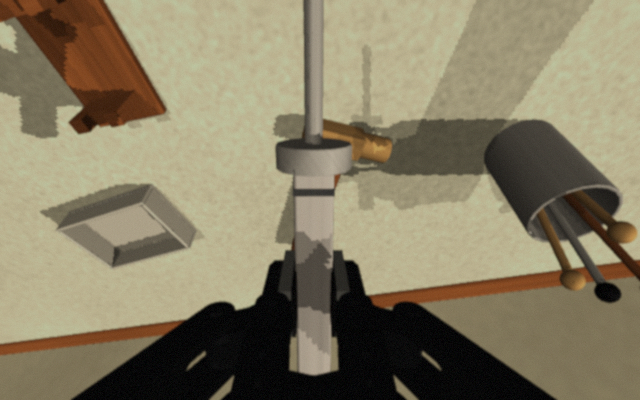

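Run:
```python
from plant import ctrl,eyes,masks_of
from h import *
s=ctrl.observe();p,r=st(s); print("tip",(p+r.apply(TIP)).round(1))
tip=p+r.apply(TIP); g=r.as_matrix()[:,0]
for c in ["side","top"]:
    img=eyes.grab_frame(c); im=img[:,:,::-1].copy()
    for t,col in [("guide_tube",(0,0,255)),("gauge",(255,0,0))]:
        rs=masks_of(c,t); 
        for k,d in enumerate(rs[:2]):
            m=d["mask"].astype(np.uint8); v,u=np.nonzero(m); print(c,t,round(d["conf"],2),m.sum(),(u.mean().round(1),v.mean().round(1)))
        if rs:
            m=rs[0]["mask"]; v,u=np.nonzero(m); cv2.imwrite(f"pics/m_{c}_{t}.png",m.astype(np.uint8)*255)
            l=cv2.fitLine(np.c_[u,v].astype(np.float32),cv2.DIST_HUBER,0,.01,.01).ravel(); print("  line dir",np.degrees(np.arctan2(l[1],l[0])).round(1),l.round(2), "ext",u.min(),u.max(),v.min(),v.max())
            im[m]=(0.6*im[m]+0.4*np.array(col)).astype(np.uint8)
    q=project(c,[tip,tip+65*g,tip+180*g],eyes); print(c,"gauge model",q.round(1).tolist(),"dir",np.degrees(np.arctan2(*(q[0]-q[2])[::-1])).round(1))
    for yaw in [-20,-15,-10,-5]:
        d=toolrot(yaw,25).as_matrix()[:,0]; m=np.array([489.2,67.3,128]); q=project(c,[m,m-75*d],eyes); print("  tube",yaw,q.round(1).tolist(),np.degrees(np.arctan2(*(q[1]-q[0])[::-1])).round(1))
    u,v=(300,190) if c=="side" else (310,205)
    cv2.imwrite(f"pics/mk_{c}.png",cv2.resize(np.clip(im[v-50:v+50,u-65:u+65]*1.6,0,255).astype(np.uint8),None,fx=6,fy=6,interpolation=cv2.INTER_CUBIC))
```

```text
t 18.55 pos [665.4  19.1 174.5] x [ 0.875 -0.236  0.422] y [ 0.408 -0.109 -0.906] F [ 0.   0.  -1.7] gap 14.4
tip [541.3  52.5 153.2]
side guide_tube 0.78 544 (np.float64(276.4), np.float64(189.1))
side guide_tube 0.73 2002 (np.float64(283.9), np.float64(208.8))
  line dir -53.3 [  0.6   -0.8  277.46 188.39] ext 261 290 175 204
side gauge 0.71 443 (np.float64(349.9), np.float64(146.5))
  line dir -27.3 [  0.89  -0.46 348.39 147.28] ext 313 379 130 166
side gauge model [[310.4, 166.5], [334.4, 154.2], [376.9, 132.4]] dir 152.8
  tube -20 [[288.4, 177.6], [260.9, 190.5]] 155.0
  tube -15 [[288.4, 177.6], [261.0, 191.7]] 152.8
  tube -10 [[288.4, 177.6], [261.4, 192.9]] 150.5
  tube -5 [[288.4, 177.6], [262.0, 194.1]] 148.0
top guide_tube 0.39 83 (np.float64(309.8), np.float64(223.4))
top guide_tube 0.39 130 (np.float64(318.6), np.float64(127.9))
  line dir -78.3 [ 2.0000e-01 -9.8000e-01  3.0963e+02  2.2346e+02] ext 306 315 216 231
top gauge model [[306.1, 189.3], [311.1, 165.3], [320.5, 120.3]] dir 101.9
  tube -20 [[301.4, 210.5], [293.9, 235.5]] 106.6
  tube -15 [[301.4, 210.5], [296.0, 236.1]] 101.7
  tube -10 [[301.4, 210.5], [298.2, 236.5]] 96.9
  tube -5 [[301.4, 210.5], [300.4, 236.8]] 92.0
```

View pics/mk_side.png

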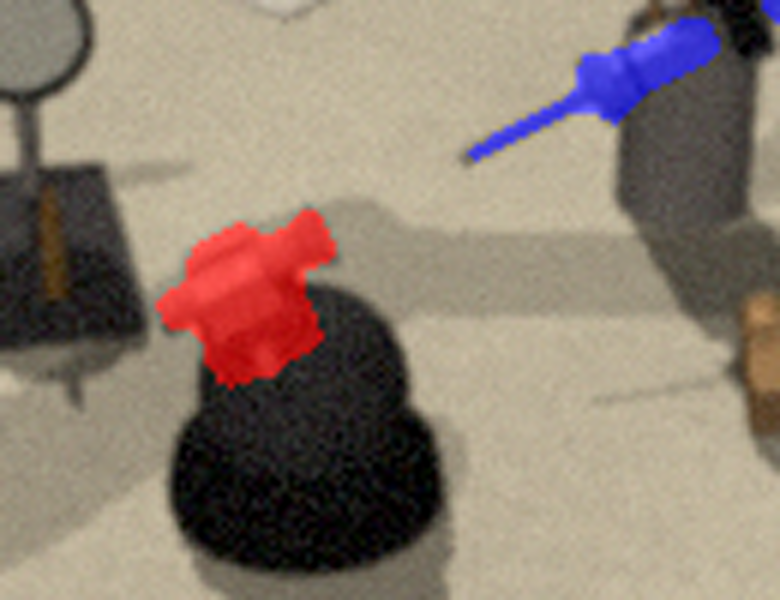

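View pics/mk_top.png

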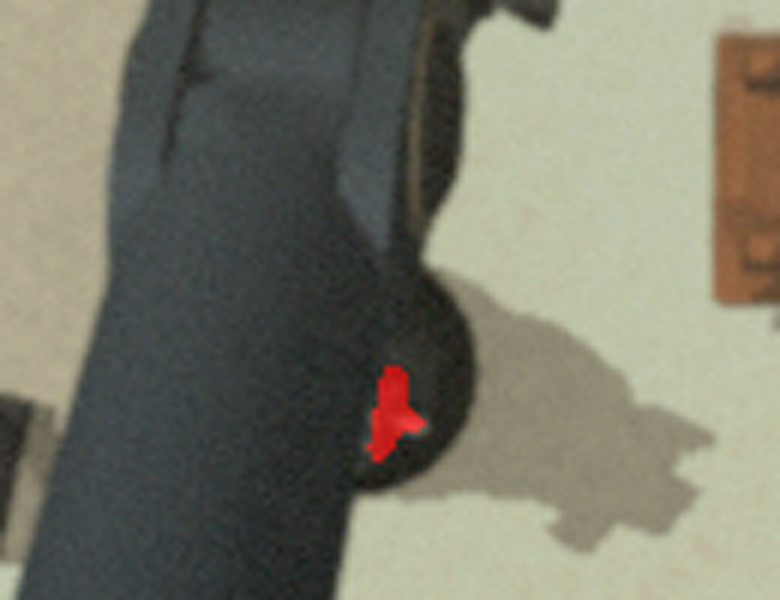

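The tube axis in the side view runs from the mouth at (288.5,179) to the rear at (263.4,192.8). The rod line passes about 1 px (2 mm) above the mouth, so I'll correct slightly, move to just outside the mouth and check again.

Run:
```python
from plant import ctrl
from h import *
s=ctrl.observe();p,r=st(s)
r2=toolrot(-14,25); d=r2.as_matrix()[:,0]; print("err",r.as_matrix().round(3).tolist(), r2.as_matrix().round(3).tolist())
tipplan(p,r,np.array([489.5,66.3,127.2])+12*d,r2,6)
```

```text
t 18.85 pos [665.5  19.9 174.5] x [ 0.875 -0.235  0.422] y [ 0.408 -0.108 -0.906] F [ 0.   0.7 -1.3] gap 14.5
err [[0.875, 0.408, 0.259], [-0.235, -0.108, 0.966], [0.422, -0.906, 0.001]] [[0.879, 0.41, 0.242], [-0.219, -0.102, 0.97], [0.423, -0.906, 0.0]]
[-7.9, 0.2, 0.3, 0.1, -0.2, 0.0]
[-7.9, 0.1, 0.3, 0.0, -0.1, 0.0]
[-7.9, 0.2, 0.3, 0.1, -0.2, 0.0]
[-7.9, 0.1, 0.4, 0.0, -0.1, 0.0]
[-7.9, 0.2, 0.3, 0.1, -0.2, 0.0]
[-7.9, 0.2, 0.4, 0.1, -0.2, 0.0]
```

```bash
python3 -m handwheel '[[[-7.9,0.2,0.3,0.1,-0.2,0,1],[-7.9,0.1,0.3,0,-0.1,0,1],[-7.9,0.2,0.3,0.1,-0.2,0,1],[-7.9,0.1,0.4,0,-0.1,0,1],[-7.9,0.2,0.3,0.1,-0.2,0,1],[-7.9,0.2,0.4,0.1,-0.2,0,1],[0,0,0,0,0,0,1],[0,0,0,0,0,0,1]]]' 80
python3 - <<'E'
from plant import ctrl,eyes
from h import *
s=ctrl.observe();p,r=st(s); tip=p+r.apply(TIP);print("tip",tip.round(1)); joints(s)
im=eyes.grab_frame("side"); cv2.imwrite("pics/side10.png",im[:,:,::-1])
print(project("side",[tip,tip+60*r.as_matrix()[:,0],[489.5,66.3,127.2]],eyes).round(1).tolist())
im=cv2.imread("pics/side10.png")[130:220,250:370]; cv2.imwrite("pics/s10z.png",cv2.resize(np.clip(im*2.,0,255).astype('uint8'),None,fx=6,fy=6,interpolation=cv2.INTER_CUBIC))
E
```

```text
time: 19.65
tool_pos: [624.9, 32.7, 153.7]
tool_rot: [-0.667, 0.704, 0.068, 0.236]
force: [0.8, -0.2, -0.9]
finger_gap: 14.9
t 19.65 pos [624.9  32.7 153.7] x [ 0.88  -0.218  0.423] y [ 0.411 -0.101 -0.906] F [ 0.8 -0.2 -0.9] gap 14.9
tip [500.2  63.6 132.4]
q [-0.85  0.35  0.79  2.08 -0.22  0.41  1.36] margin [1.74 0.68 0.5  0.37 0.82 0.2  1.3 ]
[[293.2, 175.7], [315.1, 164.2], [288.7, 178.1]]
```

View pics/s10z.png

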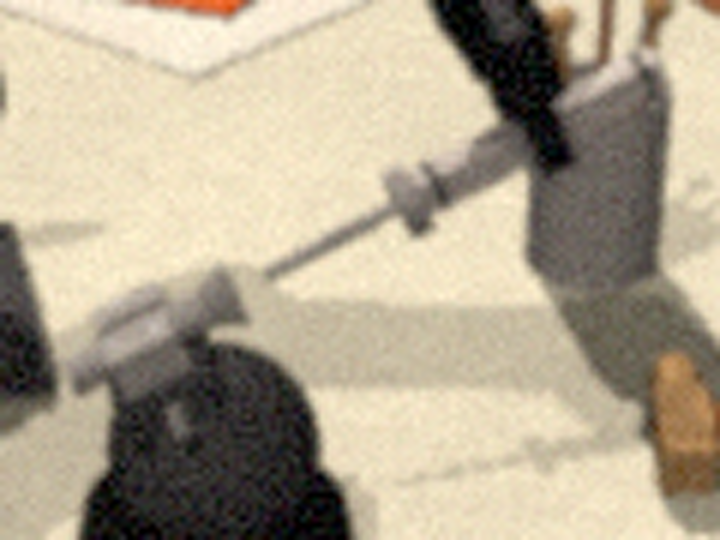

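The rod lines up with the mouth: its extension hits (288.7,178.7) and the mouth centre is at (288.5,179). I'll go in gently and watch the force.

```bash
python3 -m handwheel '[[[-5,0,0,0,0,0,1],[-5,0,0,0,0,0,1],[-5,0,0,0,0,0,1],[-4,0,0,0,0,0,1],[-3,0,0,0,0,0,1],[-2,0,0,0,0,0,1],[0,0,0,0,0,0,1],[0,0,0,0,0,0,1]]]' 80
python3 - <<'E'
from plant import ctrl,eyes
from h import *
s=ctrl.observe();p,r=st(s); tip=p+r.apply(TIP);print("tip",tip.round(1)); joints(s)
print("F tool",r.inv().apply(s["force"]).round(1),"T tool",r.inv().apply(s["torque"]).round(2))
im=eyes.grab_frame("side"); cv2.imwrite("pics/side11.png",im[:,:,::-1])
im=cv2.imread("pics/side11.png")[130:220,250:370]; cv2.imwrite("pics/s11z.png",cv2.resize(np.clip(im*2.,0,255).astype('uint8'),None,fx=6,fy=6,interpolation=cv2.INTER_CUBIC))
E
```

```text
time: 20.5
tool_pos: [603.9, 37.8, 143.5]
tool_rot: [-0.667, 0.704, 0.068, 0.236]
force: [0.3, -0.7, -1.3]
finger_gap: 14.7
t 20.5 pos [603.9  37.8 143.5] x [ 0.88  -0.218  0.423] y [ 0.41  -0.101 -0.906] F [ 0.3 -0.7 -1.3] gap 14.7
tip [479.1  68.8 122.2]
q [-0.9   0.34  0.81  2.13 -0.2   0.37  1.33] margin [1.69 0.67 0.48 0.32 0.84 0.16 1.33]
F tool [-0.2  1.4 -0.6] T tool [-0.02 -0.02  0.46]
```

View pics/s11z.png

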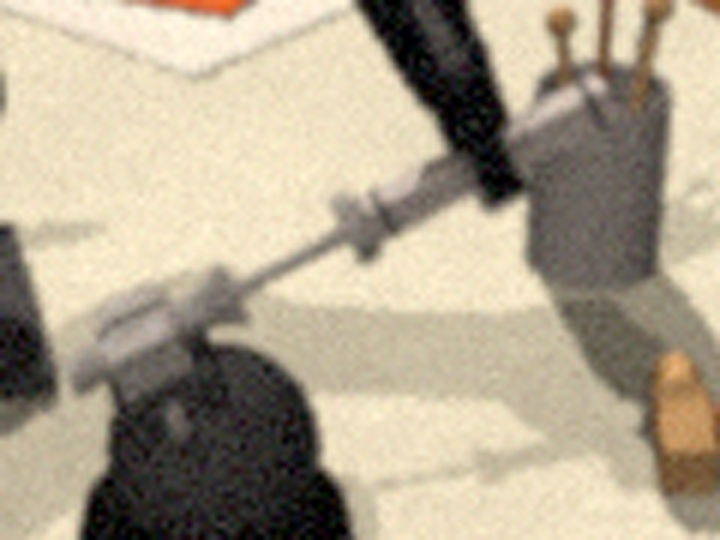

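```bash
python3 -m handwheel '[[[-3,0,0,0,0,0,1],[-3,0,0,0,0,0,1],[-3,0,0,0,0,0,1],[-3,0,0,0,0,0,1],[-3,0,0,0,0,0,1],[-3,0,0,0,0,0,1],[-2,0,0,0,0,0,1],[0,0,0,0,0,0,1]]]' 80
python3 - <<'E'
from plant import ctrl,eyes
from h import *
s=ctrl.observe();p,r=st(s); tip=p+r.apply(TIP);print("tip",tip.round(1)); joints(s)
print("F tool",r.inv().apply(s["force"]).round(1),"T tool",r.inv().apply(s["torque"]).round(2))
E
```

```text
time: 21.35
tool_pos: [585.7, 42.2, 134.8]
tool_rot: [-0.667, 0.704, 0.068, 0.235]
force: [0.6, -0.0, -0.8]
finger_gap: 14.7
t 21.35 pos [585.7  42.2 134.8] x [ 0.88  -0.218  0.422] y [ 0.41  -0.101 -0.907] F [ 0.6 -0.  -0.8] gap 14.7
tip [461.   73.2 113.5]
q [-0.94  0.33  0.83  2.18 -0.19  0.34  1.31] margin [1.65 0.66 0.46 0.27 0.85 0.13 1.35]
F tool [0.2 0.9 0.1] T tool [-0.08 -0.    0.46]
```

```bash
python3 -m handwheel '[[[-3.5,0,0,0,0,0,1],[-3.5,0,0,0,0,0,1],[-3.5,0,0,0,0,0,1],[-3.5,0,0,0,0,0,1],[-3.5,0,0,0,0,0,1],[-3,0,0,0,0,0,1],[-2.5,0,0,0,0,0,1],[0,0,0,0,0,0,1]]]' 80
python3 - <<'E'
from plant import ctrl,eyes
from h import *
s=ctrl.observe();p,r=st(s); tip=p+r.apply(TIP);print("tip",tip.round(1)); joints(s)
print("F tool",r.inv().apply(s["force"]).round(1),"T tool",r.inv().apply(s["torque"]).round(2))
im=eyes.grab_frame("side"); cv2.imwrite("pics/side12.png",im[:,:,::-1])
im=cv2.imread("pics/side12.png")[130:220,250:370]; cv2.imwrite("pics/s12z.png",cv2.resize(np.clip(im*2.,0,255).astype('uint8'),None,fx=6,fy=6,interpolation=cv2.INTER_CUBIC))
E
```

```text
time: 22.15
tool_pos: [565.4, 47.2, 125.0]
tool_rot: [-0.667, 0.704, 0.068, 0.235]
force: [-0.0, 0.3, -1.3]
finger_gap: 14.2
t 22.15 pos [565.4  47.2 125. ] x [ 0.88  -0.218  0.422] y [ 0.41  -0.101 -0.907] F [-0.   0.3 -1.3] gap 14.2
tip [440.7  78.2 103.8]
q [-0.99  0.32  0.85  2.22 -0.18  0.31  1.28] margin [1.6  0.65 0.44 0.23 0.86 0.1  1.38]
F tool [-0.6  1.2  0.3] T tool [0.01 0.02 0.54]
```

View pics/s12z.png

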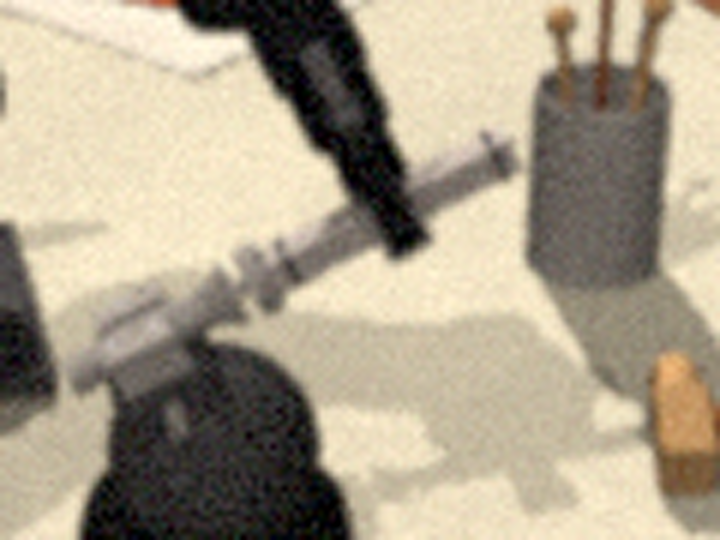

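```bash
python3 -m handwheel '[[[-1,0,0,0,0,0,1],[-1,0,0,0,0,0,1],[-1,0,0,0,0,0,1],[-1,0,0,0,0,0,1],[-1,0,0,0,0,0,1],[0,0,0,0,0,0,1],[0,0,0,0,0,0,1],[0,0,0,0,0,0,1]]]' 80
python3 - <<'E'
from plant import ctrl,eyes
from h import *
s=ctrl.observe();p,r=st(s); tip=p+r.apply(TIP);print("tip",tip.round(1))
print("F tool",r.inv().apply(s["force"]).round(1),"T tool",r.inv().apply(s["torque"]).round(2))
im=eyes.grab_frame("side"); cv2.imwrite("pics/side13.png",im[:,:,::-1])
im=cv2.imread("pics/side13.png")[150:210,260:340]; cv2.imwrite("pics/s13z.png",cv2.resize(np.clip(im*2.,0,255).astype('uint8'),None,fx=8,fy=8,interpolation=cv2.INTER_CUBIC))
E
```

```text
time: 23.0
tool_pos: [561.5, 48.3, 123.2]
tool_rot: [-0.667, 0.704, 0.068, 0.236]
force: [0.1, -0.2, -1.0]
finger_gap: 14.6
t 23.0 pos [561.5  48.3 123.2] x [ 0.88  -0.218  0.423] y [ 0.41  -0.101 -0.906] F [ 0.1 -0.2 -1. ] gap 14.6
tip [436.8  79.3 101.9]
F tool [-0.3  1.  -0.1] T tool [-0.06  0.01  0.51]
```

View pics/s13z.png

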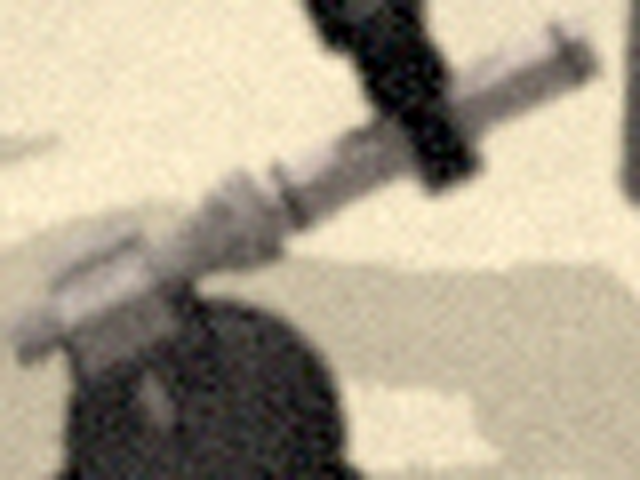

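```bash
python3 -m handwheel '[[[-1,0,0,0,0,0,1],[-1,0,0,0,0,0,1],[-0.7,0,0,0,0,0,1],[0,0,0,0,0,0,1],[0,0,0,0,0,0,1],[0,0,0,0,0,0,1],[0,0,0,0,0,0,1],[0,0,0,0,0,0,1]]]' 80
python3 - <<'E'
from plant import ctrl,eyes
from h import *
s=ctrl.observe();p,r=st(s); tip=p+r.apply(TIP);print("tip",tip.round(1))
print("F tool",r.inv().apply(s["force"]).round(1),"T tool",r.inv().apply(s["torque"]).round(2))
E
```

```text
time: 23.85
tool_pos: [560.0, 48.6, 122.6]
tool_rot: [-0.667, 0.703, 0.069, 0.236]
force: [4.3, -2.7, 1.1]
finger_gap: 14.4
t 23.85 pos [560.   48.6 122.6] x [ 0.879 -0.219  0.424] y [ 0.412 -0.102 -0.906] F [ 4.3 -2.7  1.1] gap 14.4
tip [435.3  79.6 101. ]
F tool [ 4.9  1.1 -1.6] T tool [-0.28 -0.05 -0.5 ]
```

```bash
python3 -m handwheel '[[[-1,0,0,0,0,0,1],[0,0,0,0,0,0,1],[0,0,0,0,0,0,1],[0,0,0,0,0,0,1],[0,0,0,0,0,0,1],[0,0,0,0,0,0,1],[0,0,0,0,0,0,1],[0,0,0,0,0,0,1]]]' 80
python3 - <<'E'
from plant import ctrl,eyes
from h import *
s=ctrl.observe();p,r=st(s); tip=p+r.apply(TIP);print("tip",tip.round(1))
print("F tool",r.inv().apply(s["force"]).round(1),"T tool",r.inv().apply(s["torque"]).round(2))
im=eyes.grab_frame("side"); cv2.imwrite("pics/side14.png",im[:,:,::-1])
im=cv2.imread("pics/side14.png")[150:210,260:340]; cv2.imwrite("pics/s14z.png",cv2.resize(np.clip(im*2.,0,255).astype('uint8'),None,fx=8,fy=8,interpolation=cv2.INTER_CUBIC))
E
```

```text
time: 24.65
tool_pos: [559.9, 48.7, 122.7]
tool_rot: [-0.667, 0.703, 0.069, 0.237]
force: [5.0, -3.5, 1.8]
finger_gap: 14.0
t 24.65 pos [559.9  48.7 122.7] x [ 0.878 -0.219  0.426] y [ 0.413 -0.102 -0.905] F [ 5.  -3.5  1.8] gap 14.0
tip [435.3  79.7 100.9]
F tool [ 5.9  0.8 -2.2] T tool [-0.42 -0.06 -0.79]
```

View pics/s14z.png

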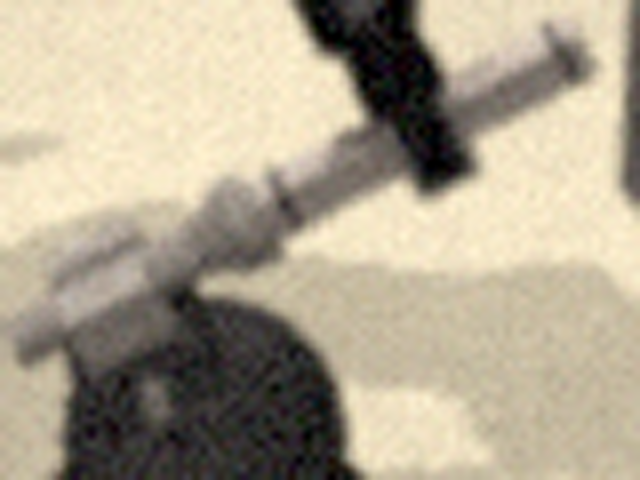

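The collar sits on the mouth with no gap visible, and the force rises while the arm stays put. Now I draw the rod straight out by about 100 mm.

```bash
python3 -m handwheel '[[[3,0,0,0,0,0,1],[8,0,0,0,0,0,1],[12,0,0,0,0,0,1],[15,0,0,0,0,0,1],[17,0,0,0,0,0,1],[18,0,0,0,0,0,1],[17,0,0,0,0,0,1],[10,0,0,0,0,0,1]]]' 80
python3 - <<'E'
from plant import ctrl,eyes,pinpoint
from h import *
eyes.grab_frame("side");eyes.grab_frame("top")
s=ctrl.observe();p,r=st(s); tip=p+r.apply(TIP);print("tip",tip.round(1)); joints(s)
print("F tool",r.inv().apply(s["force"]).round(1))
for c in ["side","top"]:
    im=eyes.grab_frame(c); cv2.imwrite(f"pics/{c}15.png",im[:,:,::-1])
    for t in ["gauge_tip","pointer","reader"]:
        for d in pinpoint(c,t)[:1]: print(c,t,np.round(d["xyz"],1),round(d["conf"],2),"tool",r.inv().apply(d["xyz"]-p).round(1))
im=cv2.imread("pics/side15.png")[110:230,210:390]; cv2.imwrite("pics/s15z.png",cv2.resize(np.clip(im*2.,0,255).astype('uint8'),None,fx=4,fy=4,interpolation=cv2.INTER_CUBIC))
E
```

```text
time: 25.5
tool_pos: [647.7, 26.8, 164.6]
tool_rot: [-0.667, 0.704, 0.068, 0.236]
force: [0.3, 0.4, -1.4]
finger_gap: 14.8
t 25.6 pos [647.6  26.6 164.6] x [ 0.879 -0.219  0.424] y [ 0.411 -0.102 -0.906] F [-0.  -0.6 -0.4] gap 14.3
tip [522.9  57.7 143.1]
q [-0.81  0.37  0.77  2.02 -0.23  0.44  1.39] margin [1.78 0.7  0.52 0.43 0.81 0.23 1.27]
F tool [-0.1  0.4 -0.6]
side gauge_tip [521.6  55.8 146.2] 0.97 tool [-124.9  -38.1   -2.1]
side pointer [434.4 258.7  71.4] 0.81 tool [-277.7  -26.9  173.6]
top pointer [436.7 262.3  69.9] 0.92 tool [-277.1  -25.   177.7]
top reader [446.8 314.8   0.6] 0.87 tool [-309.1   36.6  231. ]
```

View pics/s15z.png

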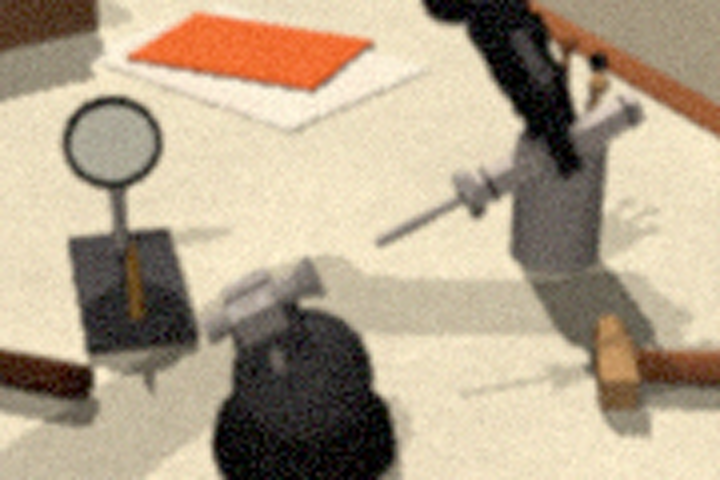

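The rod is out: the tip is at (307,171) in the full image, about 38 mm beyond the mouth and touching nothing. Now I move to the pointer, curving clear of the vise and tool cup.

Run:
```python
from plant import ctrl
from h import *
s=ctrl.observe();p,r=st(s)
p1,r1=tipplan(p,r,[505,150,150],toolrot(-10,20),5); print()
p2,r2=tipplan(p1,r1,[436,257,112],toolrot(-5,0),11)
```

```text
t 26.0 pos [645.7  27.5 163.5] x [ 0.88  -0.218  0.422] y [ 0.409 -0.101 -0.907] F [-0.3  0.4 -0.1] gap 14.5
[-6.8, -2.4, 18.8, 0.3, -0.7, 1.0]
[-6.6, -2.2, 18.9, 0.3, -0.7, 1.0]
[-6.5, -2.0, 18.9, 0.3, -0.8, 1.0]
[-6.4, -1.8, 19.1, 0.3, -0.7, 1.0]
[-6.2, -1.6, 19.2, 0.3, -0.7, 0.9]

[-9.8, 4.5, 9.5, 0.1, -0.5, 1.8]
[-9.6, 4.8, 9.6, 0.1, -0.4, 1.8]
[-9.6, 5.1, 9.7, 0.0, -0.5, 1.9]
[-9.4, 5.3, 9.7, 0.1, -0.4, 1.8]
[-9.4, 5.6, 9.8, 0.1, -0.5, 1.8]
[-9.2, 5.9, 9.8, 0.1, -0.4, 1.8]
[-9.0, 6.2, 9.9, 0.0, -0.5, 1.9]
[-9.0, 6.4, 10.0, 0.1, -0.4, 1.8]
[-8.7, 6.7, 10.0, 0.1, -0.5, 1.8]
[-8.7, 6.9, 10.0, 0.1, -0.4, 1.8]
[-8.4, 7.2, 10.2, 0.1, -0.5, 1.8]
```

```bash
python3 -m handwheel '[[[-6.8,-2.4,18.8,0.3,-0.7,1,1],[-6.6,-2.2,18.9,0.3,-0.7,1,1],[-6.5,-2,18.9,0.3,-0.8,1,1],[-6.4,-1.8,19.1,0.3,-0.7,1,1],[-6.2,-1.6,19.2,0.3,-0.7,0.9,1],[-9.8,4.5,9.5,0.1,-0.5,1.8,1],[-9.6,4.8,9.6,0.1,-0.4,1.8,1],[-9.6,5,9.7,0,-0.5,1.9,1]]]' 80
python3 -m handwheel '[[[-9.4,5.3,9.7,0.1,-0.4,1.8,1],[-9.4,5.6,9.8,0.1,-0.5,1.8,1],[-9.2,5.9,9.8,0.1,-0.4,1.8,1],[-9,6.2,9.9,0,-0.5,1.9,1],[-9,6.4,10,0.1,-0.4,1.8,1],[-8.7,6.7,10,0.1,-0.5,1.8,1],[-8.7,6.9,10,0.1,-0.4,1.8,1],[-8.4,7.2,10.2,0.1,-0.5,1.8,1]]]' 80
python3 - <<'E'
from plant import ctrl,eyes,pinpoint
from h import *
for i in range(3): eyes.grab_frame("wrist")
s=ctrl.observe();p,r=st(s); tip=p+r.apply(TIP);print("tip",tip.round(1)); joints(s)
for c in ["side","top","wrist"]:
    im=eyes.grab_frame(c); cv2.imwrite(f"pics/{c}16.png",im[:,:,::-1])
    for t in ["gauge_tip","collar_face","pointer"]:
        for d in pinpoint(c,t)[:1]: print(c,t,np.round(d["xyz"],1),round(d["conf"],2),"tool",r.inv().apply(d["xyz"]-p).round(1))
im=cv2.imread("pics/side16.png")[110:230,190:370]; a=cv2.resize(np.clip(im*2.,0,255).astype('uint8'),None,fx=2.6,fy=2.6,interpolation=cv2.INTER_CUBIC)
im=cv2.imread("pics/wrist16.png")[0:400,180:560]; b=cv2.resize(np.clip(im*2.,0,255).astype('uint8'),(296,312)) 
cv2.imwrite("pics/both16.png",np.hstack([a,b]))
E
```

```text
time: 26.8
tool_pos: [614.8, 159.6, 136.7]
tool_rot: [-0.691, 0.708, 0.036, 0.141]
force: [0.0, 0.6, -1.0]
finger_gap: 14.6
time: 27.6
tool_pos: [561.1, 246.7, 76.7]
tool_rot: [0.707, -0.706, 0.031, -0.03]
force: [0.6, 0.5, -1.4]
finger_gap: 14.4
t 27.75 pos [561.3 246.5  76.5] x [ 0.996 -0.086  0.   ] y [ 0.  0. -1.] F [-0.5 -0.7 -0.9] gap 14.4
tip [436.2 257.3 111.5]
q [-0.88  0.56  0.56  1.84 -0.38  0.85  1.35] margin [1.71 0.89 0.73 0.61 0.66 0.64 1.31]
side gauge_tip [436.  259.9 113.2] 0.68 tool [-126.   -36.7    2.6]
side collar_face [497.1 254.6 110.7] 0.79 tool [-64.6 -34.2   2.5]
side pointer [433.  261.6  70.2] 0.78 tool [-129.1    6.3    4. ]
top gauge_tip [432.9 257.  110.8] 0.75 tool [-128.8  -34.3   -0.6]
top collar_face [497.2 252.4 111.5] 0.71 tool [-64.4 -35.    0.4]
top pointer [435.4 259.5  67.8] 0.85 tool [-126.5    8.7    2.1]
wrist collar_face [496.8 251.4 114.1] 0.61 tool [-64.7 -37.6  -0.7]
```

View pics/both16.png

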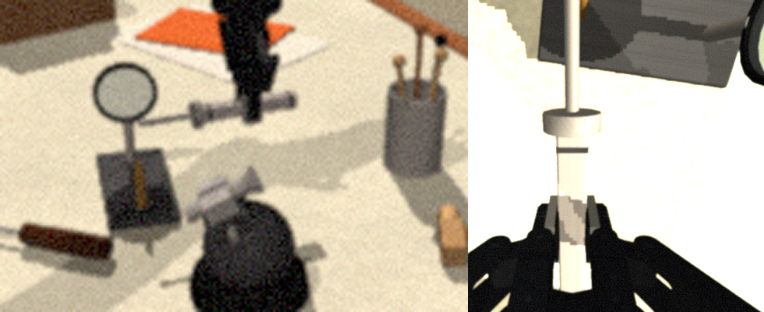

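```bash
python3 -m handwheel '[[[0,4,1,0,0,0,1],[0,4,1,0,0,0,1],[0,4,1,0,0,0,1],[0,4,0,0,0,0,1],[0,3,0,0,0,0,1],[0,0,0,0,0,0,1],[0,0,0,0,0,0,1],[0,0,0,0,0,0,1]]]' 80
python3 - <<'E'
from plant import ctrl,eyes,pinpoint
from h import *
s=ctrl.observe();p,r=st(s); tip=p+r.apply(TIP);print("tip",tip.round(1),np.abs(s["joint_velocities"]).max())
for c in ["side","top"]:
    im=eyes.grab_frame(c); cv2.imwrite(f"pics/{c}17.png",im[:,:,::-1])
    for t in ["gauge_tip","collar_face","pointer","tool_cup","parts_tray","mallet","driver"]:
        for d in pinpoint(c,t)[:1]: print(c,t,np.round(d["xyz"],1),round(d["conf"],2))
im=cv2.imread("pics/side17.png")[120:210,200:320]; a=cv2.resize(np.clip(im*2.,0,255).astype('uint8'),None,fx=3.2,fy=3.2,interpolation=cv2.INTER_CUBIC)
im=cv2.imread("pics/top17.png")[170:260,170:290]; b=cv2.resize(np.clip(im*2.,0,255).astype('uint8'),None,fx=3.2,fy=3.2,interpolation=cv2.INTER_CUBIC)
cv2.imwrite("pics/both17.png",np.hstack([a,b]))
print(ctrl.observe()["time"])
E
```

```text
time: 29.15
tool_pos: [562.2, 248.8, 58.5]
tool_rot: [0.707, -0.706, 0.03, -0.031]
force: [0.2, -0.4, -0.5]
finger_gap: 14.4
t 29.15 pos [562.2 248.8  58.5] x [ 0.996 -0.087  0.002] y [ 0.002  0.001 -1.   ] F [ 0.2 -0.4 -0.5] gap 14.4
tip [437.1 259.7  93.3] 0.002056472344936644
side gauge_tip [436.7 258.8  94.7] 0.88
side collar_face [305.  262.7  -1.6] 0.66
side pointer [428.8 260.   69.4] 0.9
side tool_cup [768.8 234.3   2.4] 0.97
side parts_tray [ 766.7 -242.1   -4.9] 0.93
side mallet [7.814e+02 6.900e+00 5.000e-01] 0.68
side driver [ 767.7 -242.5   -2.5] 0.72
top gauge_tip [433.8 259.3  91.9] 0.57
top collar_face [434.  259.5  94. ] 0.54
top pointer [435.2 261.7  68.5] 0.85
top tool_cup [7.711e+02 2.280e+02 1.000e-01] 0.97
top parts_tray [ 766.2 -242.1   -3.2] 0.82
top mallet [ 7.785e+02 -3.000e-01  9.000e-01] 0.85
top driver [302.7 260.6  -1.6] 0.83
29.95
```

View pics/both17.png

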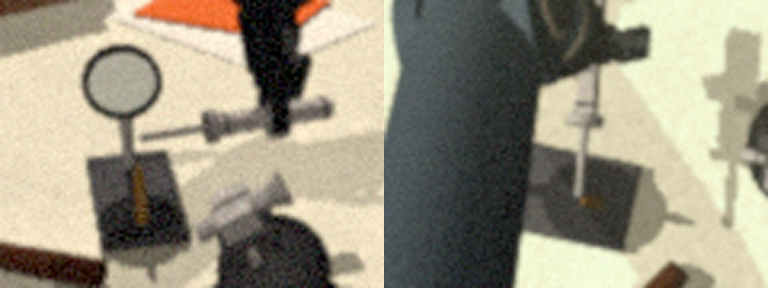

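The tip hangs at (436,260,93), about 23 mm above the pointer, level and still. The bystanders are within the networks' error of where they started.

```bash
python3 -c "
from plant import ctrl
print(ctrl.finish_job()); print(ctrl.observe()['time'])"
```

```text
the job is handed in; nothing more can be done
None
the job is handed in; nothing more can be done
```

I handed the job in at about 30 s of the 50 s allowed, and my last checks passed. The hand-in reports no verdict, so whether it counts as a pass is not confirmed.

**What I did**
- **Wax:** I dipped the tip in the cup and pressed the wax with about 2.5 N, roughly 4 mm of travel. The tip was about 6 mm from the cake's middle, held for about 0.5 s.
- **Guide tube:** I pushed the rod in until the collar stopped on the mouth. There was no gap in the side view, and the axial force rose to 5–6 N with no further movement. I then drew the rod about 38 mm clear.
- **Finish:** The gauge is held level over the pointer.

**Last checks**
- **Tip:** It is near (436, 260, 93) mm and the pointer's point near (435, 261, 70), so about 23 mm above it and 1–2 mm sideways. One outlying side-view pointer reading would make the sideways distance about 8 mm.
- **Contact:** The gauge is level within 0.5°, the arm is still, the wrist force is about zero, and both views show nothing else touching it.
- **Bystanders:** All four are within a few mm of their start positions.

**What failed or disagreed**
- **First grasp:** The fingers closed above the handle. The images showed the real fingertips about 20–24 mm behind the reported TCP, not 11 mm ahead as described, so I regrasped about 30 mm lower.
- **First dip:** It stopped short because joints 6 and 7 reached their limits. I turned and flattened the gauge and tried again.
- **Gap reading:** The gripper read about 14.5 mm on the 16 mm handle.
- **Wrong network reports:** In the final side view the screwdriver was reported at the tray's place and the collar at the screwdriver's. I relied on the top view for the screwdriver.

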